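# Nest the channel offcuts in the tack jig and start it

## Task

Turn the jig's red isolator handle off, and keep it off whenever you handle the channels. Load every channel onto the tack jig, nested, keeping each the way up it already lies: each open-up channel flat and square on a yellow mark, and each open-down channel interlocked across two neighbours, level and fully down, with one flange in each neighbour's trough (at the end next to the fixed green rail, hooked over the rail and the first channel instead). When all are nested and let go, turn the isolator fully on, then press the black start plunger down to its stop and let it come back up, leaving the spray bottle, magnet and brush where they are.

Things in the scene. Friction and masses are not known exactly. Their poses are not given: they have to be found in the camera images.
- up1: aluminium C-channel offcut, 120 mm long (its y axis), 50 mm wide (x), 30 mm high (z), wall 4 mm (base web and both flanges alike), 0.135 kg. Lies OPEN-UP: web at the bottom, two flanges standing. Origin: centre of its underside (z up). May be absent.
- up2: aluminium C-channel offcut, 120 mm long (its y axis), 50 mm wide (x), 30 mm high (z), wall 4 mm (base web and both flanges alike), 0.135 kg. Lies OPEN-UP: web at the bottom, two flanges standing. Origin: centre of its underside (z up). May be absent.
- up3: aluminium C-channel offcut, 120 mm long (its y axis), 50 mm wide (x), 30 mm high (z), wall 4 mm (base web and both flanges alike), 0.135 kg. Lies OPEN-UP: web at the bottom, two flanges standing. Origin: centre of its underside (z up). May be absent.
- down1: aluminium C-channel offcut, 120 mm long (its y axis), 50 mm wide (x), 30 mm high (z), wall 4 mm (base web and both flanges alike), 0.135 kg. Lies OPEN-DOWN: web on top, two flanges pointing down, standing on the flange tips. Origin: centre of its footprint, level with the flange tips (z up). May be absent.
- down2: aluminium C-channel offcut, 120 mm long (its y axis), 50 mm wide (x), 30 mm high (z), wall 4 mm (base web and both flanges alike), 0.135 kg. Lies OPEN-DOWN: web on top, two flanges pointing down, standing on the flange tips. Origin: centre of its footprint, level with the flange tips (z up). May be absent.
- jig: fixed tack jig: grey-painted steel plate 270 (x) x 150 (y) x 6 mm, origin at the centre of its underside. Along its x: green rail at -103 mm, yellow marks (50 x 145 mm, paint) at -50, 26 and 102 mm. Open-down channels go at x = -12 or 64 mm (between marks) or -88 mm (over rail and first channel), about 4 mm play each side; interlocked, their flange tips stand 4 mm over the plate
- mark1 (a point): centre of the first (next to the rail) yellow painted mark on the jig plate, at plate-top height (6 mm over the bench). Its axes are the jig's: a channel set here lies with its length along this y, square over the mark. 
- mark2 (a point): centre of the middle yellow painted mark on the jig plate, at plate-top height (6 mm over the bench). Its axes are the jig's: a channel set here lies with its length along this y, square over the mark. 
- mark3 (a point): centre of the third (farthest from the rail) yellow painted mark on the jig plate, at plate-top height (6 mm over the bench). Its axes are the jig's: a channel set here lies with its length along this y, square over the mark. 
- rail (a point): middle of the top edge of the jig's fixed green rail: an upright strip 4 mm thick, 120 mm long along the jig's y, its top 30 mm over the plate, as high as the flanges of a channel lying on a mark.
- isolator (a joint): angle of the isolator's red handle, rad: 0 = off, 1.2 = on (end stops); it grows as the handle turns clockwise seen from above and stays where it is left (friction about 0.08 N m).
- handle (a point): on the vertical axis of the red isolator handle, at mid height of its grip, 81 mm over the bench. The grip is a bar 62 mm long (this point's x, turning with it), 16 mm thick (y), 30 mm high, white stripe at its +x end, on a grey box 110 x 110 x 55 mm with a yellow face. The stripe points at the red dot when off, at the green dot when on.
- plunger (a joint): travel of the black start plunger, m: 0 = up, 0.020 = at its stop. A spring lifts it again; it takes about 2.5 N to start and 8.5 N at the stop.
- plunger_top (a point): centre of the top of the black mushroom plunger head (52 mm across), 99 mm over the bench when up, on a yellow base 100 x 100 x 45 mm; it is pressed straight down.
- spray: bystander: white bottle with red cap, 60 mm across, 130 mm high, origin at its underside. Leave alone.
- magnet: bystander: orange welding magnet block 70 x 50 x 22 mm, origin at its underside. Leave alone.
- brush: bystander: hand brush with wooden handle lying on the bench, about 200 mm long. Leave alone.
Things that resemble listed ones, but are neither listed nor needed, are in the scene too. What is shaped like the down2 but brown or turquoise is not meant.

How it is judged:
By the outcome, as a careful person would: the job done as asked, in the order asked, and still so for the second after the job is handed in, with the robot touching nothing.
Of up1, up2, up3 only 2 to 3 are there at a start; the rules pass over those that are not, and their reading is None.
Of down1, down2 only 1 to 2 are there at a start; the rules pass over those that are not, and their reading is None.
At some moment in a run one of down1, down2 may be knocked a few centimetres aside while the robot is not near it.
It also fails if it takes over 210 s, if anything falls off the work surface, if the arm or the gripper's body presses on something with over 40 N, if the wrist force passes 120 N, or if a joint passes its speed limit or range.

## Robot

A 6-joint arm with a two-finger parallel gripper is mounted at the origin on the work surface. World frame = base frame: x ahead of the robot, y to its left, z up, the work surface at z = 0. Lengths are in m, angles in degrees, forces in N, time in s.
With the tool pointing down it reaches from about 0.325 to 0.85 m from the base axis. Payload 4.4 kg.
Tool frame: the origin (TCP) lies on the front face of the gripper's body, between the roots of the fingers; the fingertips stand 97 mm ahead of it and the grasp point (between the pads) lies 78 mm ahead of it; z points along the fingers, y is the line along which they close (so a half turn about z gives the same grasp; the last joint's range is limited). The gripper opens to 94 mm and grips with 3 to 60 N. Pads are 16 mm wide; open, the fingers measure 119 mm over their backs; the gripper's body (75 mm by 177 mm) begins 78 mm behind the grasp point.
Start: joints at [63.684, 11.837, 88.321, -0, 79.842, -8.623], TCP at [0.175, 0.548, 0.303] pointing down, gripper open.
Joint ranges: [-156.59, 156.59], [-49.26, 127.26], [12.9, 141.05], [-63.56, 243.56], [4.71, 150.69], [-161.64, 161.64]. Speed limits (degrees/s): [159.86, 159.86, 180, 180, 180, 180].

## Interface

Orientations are given as [roll, pitch, yaw] about the fixed x, y, z axes, in that order (R = Rz(yaw) Ry(pitch) Rx(roll)).
In Python, from cell import bot gives the robot as it stands. The module is installed in compiled form; this text tells all that it offers.
- The arm moves only by the shell command python3 -m jog 'ROWS'. ROWS is JSON, a list of rows, each a list of 3 entries, a list of its own where there are three numbers: the shift along the tool's x, y, z in cm, then the turn, a rotation vector about the tool's x, y, z in degrees, then the finger opening in cm, from 0 to 9.4. A call has exactly 8 rows; each row is the pose to reach, as a shift and turn from the pose commanded when the call began, along the tool's axes at that moment; what a row does not reach only later rows make up. A row lasts 1/8 s, in which the tool goes at most 62.5 mm and 10.7 degrees, less where a joint would pass 70% of its speed; a pose out of reach is approached as far as the arm can. A call with a gripper value outside its range is refused whole. The fingers move at their own pace and stop on an object; the grip force is fixed at half the most. Time passes only in rows, so rows that repeat a pose let the fingers close, or fill a call up. It gives the time, the measured TCP pose, the force, the opening and the grip force at its end, in the units of the state.
- bot.read_state(): the state, without advancing time (a new reading comes with each control period).
- bot.camera(name): name is "side" or "top" or "wrist"; returns a dict with "pixels" (480x640x3 uint8, red, green, blue), "fov_y" (degrees; the focal length in pixels is half the picture's height over the tangent of half this angle, whatever the lens; pixels are square), "cx", "cy" (the principal point, pixels), "position" and "rotation" of the camera in the world. Camera axes: x right, y up, looking along -z (the intrinsics and any distortion apply to the point x, -y, -z); pixel columns grow to the right and rows downward; lengths in m; the calibration is good to about 2 mm. A picture is of the moment at which its call begins. There is no depth.
- bot.close_job(): hands the job in; it is judged then, once.
Trained networks look in the newest picture that a camera, given by its name, has taken for a name from the list of things; names that differ only in an ending like _2 or _b are one class to them, and where a whole thing is asked for, a point or a joint stands for the part that bears it (a point fixed in the world has none). Each returns a list of dicts, best first, with "score" (0 to 1); they miss things now and then, are a little off and sometimes report something else, mostly with a low value. They report only what shows in the picture. A call takes as long as a camera call. They do not tell look-alikes from the thing itself.
- bot.find_in(camera, label): "location" ([x, y, z] in m, in world coordinates, good to about 4 mm: the middle of the surface that is visible of it).
- bot.spot_point(camera, label): "location" ([x, y, z] in m, in world coordinates, good to about 4 mm: a listed point, or the origin of a listed thing).
The state is a dict: "t": time; "q": joint angles; "qvel": joint speeds; "joint_efforts": joint torques, N m; "tool_pos": TCP position; "tool_rot": TCP orientation; "ft_force": force on the tool from outside, world axes, zero at the start; "torque": the same for the moment, N m; "finger_gap": finger opening in m; "finger_force": force on a finger pad.
Only numpy, scipy, OpenCV 4.12 (cv2) and the standard library are available. Lean on these libraries where they do the work, as an engineer would, in place of code of your own. Each camera call takes 0.05 s, during which the arm holds its last target. There are 200 camera calls.

## Working session

There is one attempt and no reset: what is moved stays moved. The work goes in short steps, Python scripts to look and compute and a shell command to move; the robot and the scene stay as the last step left them, time stands still between calls to the robot, and variables do not carry over. Pictures are saved under pics/ and viewed, at most 18 in all, crops included, and the job is handed in when it is done.

```bash
mkdir -p pics; cat > h.py <<'E'
from cell import bot
import numpy as np, cv2
def snap(n,f):
    c=bot.camera(n); cv2.imwrite('pics/'+f,cv2.cvtColor(c['pixels'],cv2.COLOR_RGB2BGR)); return c
def px2w(c,u,v,z):
    f=240/np.tan(np.radians(c['fov_y'])/2)
    d=np.array(c['rotation'])@np.array([(u-c['cx'])/f,-(v-c['cy'])/f,-1]); p=np.array(c['position'])
    return p+d*(z-p[2])/d[2]
E
python3 - <<'E'
from h import *
for n in ['top','side']:
    c=snap(n,n+'0.png'); print(n,{k:np.round(v,3).tolist() for k,v in c.items() if k!='pixels'})
    for l in ['up1','down1','jig','spray','magnet','brush','mark1','mark2','mark3','rail','handle','plunger_top']:
        print(l,[(np.round(d['location'],3).tolist(),round(d['score'],2)) for d in bot.spot_point(n,l)])
print(bot.read_state())
E
```

```text
top {'fov_y': 52.653, 'cx': 318.231, 'cy': 232.023, 'position': [0.396, -0.049, 1.041], 'rotation': [8.755, -0.485, -91.012]}
up1 [([0.663, 0.183, 0.001], 0.83), ([0.554, 0.323, -0.001], 0.75), ([0.468, -0.008, 0.036], 0.56)]
down1 [([0.4, 0.171, -0.001], 0.86), ([0.368, 0.335, -0.001], 0.75), ([0.275, 0.195, -0.003], 0.59), ([0.535, 0.174, 0.004], 0.55)]
jig [([0.571, -0.019, -0.002], 0.62)]
spray [([0.534, -0.451, 0.002], 0.6)]
magnet [([0.763, -0.189, 0.002], 0.66)]
brush [([0.767, 0.055, -0.004], 0.73)]
mark1 [([0.596, -0.023, 0.004], 0.92), ([0.519, -0.011, 0.01], 0.86), ([0.672, -0.034, 0.001], 0.62)]
mark2 [([0.596, -0.023, 0.004], 0.92), ([0.519, -0.011, 0.01], 0.86), ([0.672, -0.034, 0.001], 0.62)]
mark3 [([0.596, -0.023, 0.004], 0.92), ([0.519, -0.011, 0.01], 0.86), ([0.672, -0.034, 0.001], 0.62)]
rail [([0.467, -0.009, 0.035], 0.61), ([0.761, -0.188, 0.002], 0.27)]
handle [([0.614, -0.264, 0.081], 0.64)]
plunger_top [([0.418, -0.268, 0.098], 0.77), ([0.613, -0.26, 0.082], 0.66)]
side {'fov_y': 53.3, 'cx': 319.073, 'cy': 244.558, 'position': [0.027, -0.578, 0.675], 'rotatio
[... 903 characters left out ...]
415, -0.27, 0.101], 0.63)]
{'t': 1.3, 'q': array([ 6.36850040e+01,  1.18377887e+01,  8.83218155e+01, -1.38389287e-05,
        7.98411313e+01, -8.62246833e+00]), 'qvel': array([-0.08577536, -0.05476438,  0.0429552 ,  0.00445857,  0.04618156,
       -0.04533846]), 'joint_efforts': array([ 7.35441949e-05, -3.70872653e+01, -2.81760621e+01,  6.99050305e-02,
        2.72698427e-02, -8.75044805e-06]), 'tool_pos': array([0.17475418, 0.54780338, 0.30263882]), 'tool_rot': array([-1.79999271e+02, -9.67973921e-05,  1.62307475e+02]), 'ft_force': array([-0.77193434, -0.33738934,  0.11728229]), 'torque': array([-0.04534262, -0.0010493 ,  0.00484852]), 'finger_force': 0.0, 'finger_gap': 0.09412836879666023}
```

View pics/top0.png

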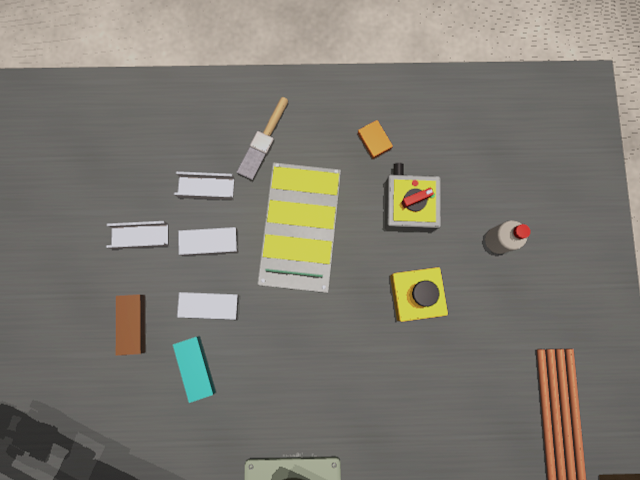

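View pics/side0.png

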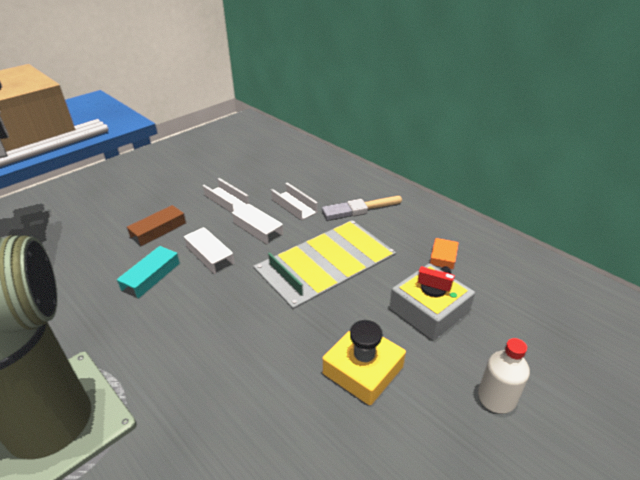

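The top view shows two open-up channels at (205,187) and (138,236), two open-down at (208,241) and (208,306), and brown and turquoise decoys at (129,325) and (193,370). The jig is at (300,228), with its rail toward the robot. In the side view, the isolator stripe is near the green dot (453,294), so it is on. Next I'll measure the yaws.

```bash
cat > h.py <<'E'
from cell import bot
import numpy as np, cv2
from scipy.spatial.transform import Rotation as Ro
def snap(n,f=None):
    c=bot.camera(n)
    if f: cv2.imwrite('pics/'+f,cv2.cvtColor(c['pixels'],cv2.COLOR_RGB2BGR))
    return c
def px2w(c,u,v,z):
    f=240/np.tan(np.radians(c['fov_y'])/2)
    d=Ro.from_euler('xyz',c['rotation'],degrees=True).as_matrix()@np.array([(u-c['cx'])/f,-(v-c['cy'])/f,-1]); p=np.array(c['position'])
    return p+d*(z-p[2])/d[2]
def blobs(c,mask,z,amin=60):
    n,l,s,_=cv2.connectedComponentsWithStats(mask.astype(np.uint8))
    out=[]
    for i in range(1,n):
        if s[i,4]<amin: continue
        v,u=np.nonzero(l==i)
        w=np.array([px2w(c,a,b,z)[:2] for a,b in zip(u,v)])
        r=cv2.minAreaRect((w*1000).astype(np.float32)); (cx,cy),(a,b),t=r
        if a<b: t+=90; a,b=b,a
        out.append((round(u.mean()),round(v.mean()),len(u),np.round([cx,cy,a,b],1).tolist(),round((t+90)%180-90,1)))  # angle of long axis
    return out
def to(x,y,z,yaw,s=None):
    "shift cm / turn deg from the measured pose to tool-down pose with TCP x,y,z"
    s=s or bot.read_state(); R=Ro.from_euler('xyz',s['tool_rot'],degrees=True)
    T=Ro.from_euler('xyz',[180,0,yaw],degrees=True)
    sh=R.inv().apply(np.array([x,y,z])-s['tool_pos'])*100
    print('shift',sh.round(2),'turn',(R.inv()*T).as_rotvec(degrees=True).round(1))
E
python3 - <<'E'
from h import *
c=snap('top'); p=c['pixels'].astype(int); r,g,b=p[...,0],p[...,1],p[...,2]; hsv=cv2.cvtColor(c['pixels'],cv2.COLOR_RGB2HSV)
chan=(p.min(2)>150)&(hsv[...,1]<50); chan[:130]=0
for x in blobs(c,chan,0.03): print('chan@30',x)
yel=(hsv[...,0]>22)&(hsv[...,0]<35)&(hsv[...,1]>150)
for x in blobs(c,yel,0.006,300): print('yel@6',x)
grn=(g>r+20)&(g>b+8)
for x in blobs(c,grn,0.036,20): print('grn@36',x)
red=(hsv[...,1]>170)&((hsv[...,0]<4)|(hsv[...,0]>176))
for x in blobs(c,red,0.096,5): print('red@96',x)
im=cv2.cvtColor(c['pixels'][160:240,375:455],cv2.COLOR_RGB2BGR); cv2.imwrite('pics/iso.png',cv2.resize(im,(560,560),interpolation=cv2.INTER_CUBIC))
to(0.613,-0.262,0.26,90)
E
```

```text
chan@30 (261, 141, 290, [752.7, 59.9, 38.4, 36.6], 64.1)
chan@30 (251, 163, 379, [705.9, 83.1, 59.9, 34.9], -27.4)
chan@30 (634, 198, 1051, [580.0, -728.6, 291.4, 32.7], -6.8)
chan@30 (306, 167, 195, [692.9, -37.0, 145.0, 11.8], 85.3)
chan@30 (204, 173, 136, [683.3, 184.0, 118.2, 5.6], 86.7)
chan@30 (205, 187, 992, [654.3, 182.7, 124.6, 39.7], 86.6)
chan@30 (414, 201, 666, [617.2, -265.4, 107.5, 107.1], -3.2)
chan@30 (303, 197, 729, [622.8, -28.1, 145.9, 34.9], 83.0)
chan@30 (134, 223, 136, [577.9, 326.2, 117.6, 5.0], -88.1)
chan@30 (300, 231, 785, [557.6, -19.9, 145.6, 36.4], 84.4)
chan@30 (510, 235, 355, [539.1, -468.8, 57.8, 50.0], 19.3)
chan@30 (139, 236, 1090, [550.2, 321.8, 127.3, 41.6], -88.2)
chan@30 (207, 240, 1386, [538.0, 174.4, 120.8, 51.2], -87.5)
chan@30 (294, 275, 1755, [463.8, -8.1, 146.6, 60.1], 84.0)
chan@30 (207, 305, 1486, [403.0, 171.9, 120.5, 51.5], 86.8)
yel@6 (305, 180, 1358, [671.0, -32.4, 142.3, 47.7], 82.9)
yel@6 (413, 202, 1055, [622.5, -270.6, 90.2, 88.1], -2.9)
yel@6 (300, 213, 1214, [595.7, -22.8, 142.3, 47.8], 82.7)
yel@6 (299, 247, 400, [520.4, -13.1, 142.3, 47.9], 82.8)
yel@6 (418, 294, 1638, [419.6, -272.9, 102.6, 102.0], -83.4)
grn@36 (294, 273, 123, [467.1, -6.9, 118.7, 4.6], 82.8)
red@96 (422, 192, 17, [620.5, -267.2, 14.2, 6.2], 89.1)
red@96 (415, 194, 5, [615.2, -253.1, 7.3, 1.8], -64.2)
red@96 (415, 200, 75, [603.6, -258.4, 63.7, 15.5], -78.6)
red@96 (522, 231, 167, [536.3, -461.5, 30.5, 26.0], 89.1)
shift [-66.36 -63.83   4.26] turn [-0.  -0.  72.3]
```

View pics/iso.png

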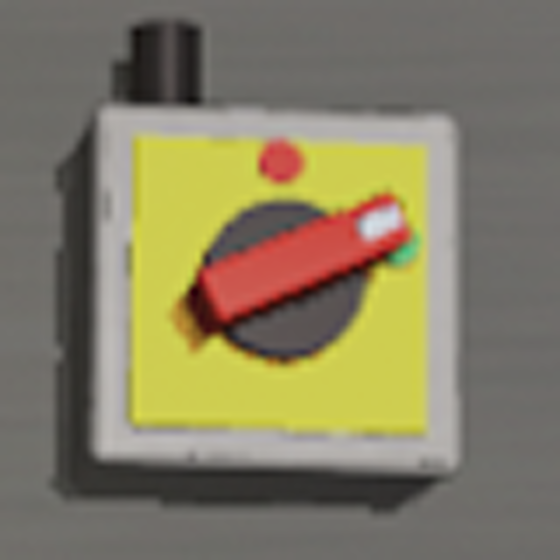

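The crop shows the stripe end (383,220) beside the green dot (402,250), so the isolator is on with the handle at about -67° in the world. The marks are 76 mm apart and the jig yaw is -7.2°, both consistent with the given sizes. Now moving to the handle.

```bash
R='';python3 -m jog '[[[-33,-32,0],[0,0,49],9.4],[[-33,-32,0],[0,0,49],9.4],[[-33,-32,0],[0,0,49],9.4],[[-33,-32,0],[0,0,49],9.4],[[-33,-32,0],[0,0,49],9.4],[[-33,-32,0],[0,0,49],9.4],[[-33,-32,0],[0,0,49],9.4],[[-33,-32,0],[0,0,49],9.4]]'; python3 -c "
from h import *
to(0.613,-0.262,0.25,113.2)"
```

```text
t: 2.35
tool_pos: [0.3932, 0.1399, 0.3031]
tool_rot: [179.9, 0.1, 113.1]
ft_force: [-0.1, 0.6, -0.4]
finger_gap: 0.0939
finger_force: 0.0
shift [-45.58   4.49   5.35] turn [ 0.1  0.1 -0.1]
```

```bash
python3 -m jog '[[[-45.6,4.5,5.3],[0,0,0],6],[[-45.6,4.5,5.3],[0,0,0],6],[[-45.6,4.5,5.3],[0,0,0],6],[[-45.6,4.5,5.3],[0,0,0],6],[[-45.6,4.5,5.3],[0,0,0],6],[[-45.6,4.5,5.3],[0,0,0],6],[[-45.6,4.5,5.3],[0,0,0],6],[[-45.6,4.5,5.3],[0,0,0],6]]'; python3 -c "
from h import *
c=snap('wrist','w1.png')
print(c['position'],c['rotation'],bot.spot_point('wrist','handle'))
to(0.613,-0.262,0.159,113.2)"
```

```text
t: 3.35
tool_pos: [0.6143, -0.2618, 0.2485]
tool_rot: [-180.0, 0.0, 113.1]
ft_force: [0.1, 1.1, 0.5]
finger_gap: 0.0596
finger_force: 0.0
[ 0.58435022 -0.1896076   0.32987855] [-15.64842507   0.06875107  23.19800381] [{'location': [0.6142, -0.2656, 0.0816], 'score': 0.81}]
shift [-0.05 -0.12  8.95] turn [-0.  -0.  -0.1]
```

View pics/w1.png

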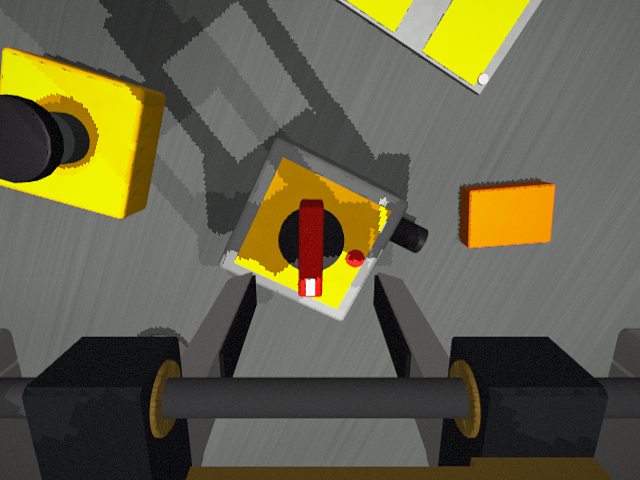

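The handle lies along the tool x axis at (311,245), between the fingers. Descend and grip.

```bash
python3 -m jog '[[[-0.3,-0.2,4],[0,0,0],6],[[-0.3,-0.2,8],[0,0,0],6],[[-0.3,-0.2,8.9],[0,0,0],6],[[-0.3,-0.2,8.9],[0,0,0],1],[[-0.3,-0.2,8.9],[0,0,0],1],[[-0.3,-0.2,8.9],[0,0,0],1],[[-0.3,-0.2,8.9],[0,0,0],1],[[-0.3,-0.2,8.9],[0,0,0],1]]' && python3 -m jog '[[[0,0,0],[0,0,-9],1],[[0,0,0],[0,0,-18],1],[[0,0,0],[0,0,-27],1],[[0,0,0],[0,0,-36],1],[[0,0,0],[0,0,-45],1],[[0,0,0],[0,0,-54],1],[[0,0,0],[0,0,-62],1],[[0,0,0],[0,0,-62],1]]'; python3 -c "
from h import *
s=bot.read_state();print(s['torque'])"
```

```text
t: 4.45
tool_pos: [0.6119, -0.2621, 0.1616]
tool_rot: [-179.9, -0.0, 113.3]
ft_force: [-4.7, -0.2, -1.3]
finger_gap: 0.0461
finger_force: 30.0
t: 5.45
tool_pos: [0.6121, -0.2619, 0.1616]
tool_rot: [-180.0, -0.1, 175.2]
ft_force: [-4.9, 0.6, -0.4]
finger_gap: 0.0462
finger_force: 30.0
[0.05830149 1.11705519 0.05769336]
```

The gap stopped at 46 mm, so the tips closed on the dark hub disc instead of the bar. Open, raise and look.

```bash
python3 -m jog '[[[0,0,0],[0,0,0],6],[[0,0,0],[0,0,0],6],[[0,0,-2],[0,0,0],6],[[0,0,-5],[0,0,0],6],[[0,0,-9],[0,0,0],6],[[0,0,-9],[0,0,0],6],[[0,0,-9],[0,0,0],6],[[0,0,-9],[0,0,0],6]]'; python3 -c "
from h import *
c=snap('wrist','w2.png')
print(bot.spot_point('wrist','handle'))
s=bot.read_state();print(s['torque'],s['ft_force'])"
```

```text
t: 6.45
tool_pos: [0.6123, -0.2614, 0.249]
tool_rot: [179.9, -0.2, 175.3]
ft_force: [0.5, -0.0, -0.9]
finger_gap: 0.0598
finger_force: 0.0
[{'location': [0.6103, -0.263, 0.0769], 'score': 0.78}]
[ 0.03840897  0.05176542 -0.01916382] [-0.03003515  0.4258816  -1.66982499]
```

View pics/w2.png

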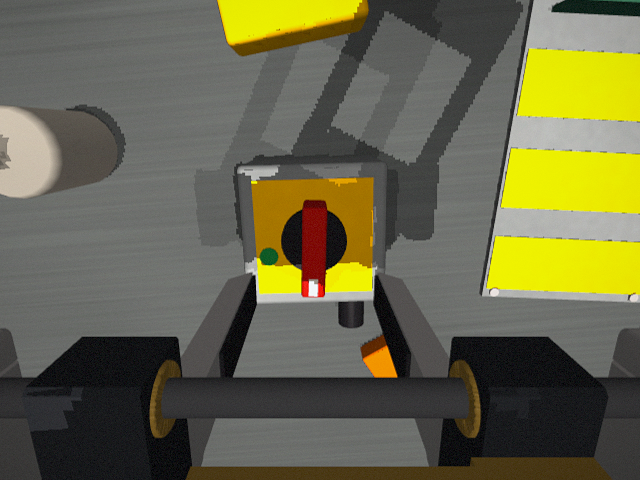

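The hub turned with the grip: the handle is now near off and still along tool x at (313,250). I'll grip the bar itself higher up and turn to the stop.

```bash
python3 -m jog '[[[0,0,4],[0,0,0],6],[[0,0,7],[0,0,0],6],[[0,0,7.7],[0,0,0],6],[[0,0,7.7],[0,0,0],1],[[0,0,7.7],[0,0,0],1],[[0,0,7.7],[0,0,0],1],[[0,0,7.7],[0,0,0],1],[[0,0,7.7],[0,0,0],1]]' && python3 -m jog '[[[0,0,0],[0,0,-2],1],[[0,0,0],[0,0,-4],1],[[0,0,0],[0,0,-6],1],[[0,0,0],[0,0,-8],1],[[0,0,0],[0,0,-9],1],[[0,0,0],[0,0,-10],1],[[0,0,0],[0,0,-11],1],[[0,0,0],[0,0,-11],1]]'; python3 -c "
from h import *
s=bot.read_state();print(s['torque'])"
```

```text
t: 7.55
tool_pos: [0.6132, -0.262, 0.1742]
tool_rot: [-180.0, 0.0, 175.3]
ft_force: [-0.1, 0.7, 1.1]
finger_gap: 0.0156
finger_force: 29.9
t: 8.55
tool_pos: [0.6138, -0.262, 0.1742]
tool_rot: [-180.0, 0.1, -173.7]
ft_force: [2.5, 0.2, 5.1]
finger_gap: 0.0174
finger_force: 33.3
[ 0.25710749 -0.5446027  -0.77114824]
```

Reaction torque of 0.77 N·m, so the handle is at its off stop. Release, lift, and head for the far open-up channel.

```bash
python3 -m jog '[[[0,0,0],[0,0,0],6],[[0,0,0],[0,0,0],6],[[0,0,-4],[0,0,0],6],[[0,0,-8],[0,0,0],9.4],[[-1,6,-8],[0,0,10],9.4],[[-2,12,-8],[0,0,20],9.4],[[-4,18,-8],[0,0,30],9.4],[[-5,24,-8],[0,0,40],9.4]]'; python3 -c "
from h import *
c=snap('top')
hsv=cv2.cvtColor(c['pixels'],cv2.COLOR_RGB2HSV); red=(hsv[...,1]>150)&((hsv[...,0]<5)|(hsv[...,0]>175)); red[230:]=0
for x in blobs(c,red,.096,5): print(x)
print(bot.spot_point('top','handle'))
to(0.662,0.184,0.2,86.7)"
```

```text
t: 9.55
tool_pos: [0.6358, -0.0162, 0.2526]
tool_rot: [-179.9, -0.1, 146.0]
ft_force: [0.0, 0.3, -0.4]
finger_gap: 0.0928
finger_force: 0.0
(417, 198, 279, [609.5, -257.7, 65.4, 20.0], -2.7)
(522, 227, 65, [546.3, -462.0, 29.8, 10.0], 89.1)
[{'location': [0.6125, -0.2637, 0.0778], 'score': 0.88}]
shift [ 8.51 17.81  5.28] turn [-0.1 -0.2 60. ]
```

The handle is aligned with the box at -2.7°, so it is off.

```bash
python3 -m jog '[[[8.5,17.8,5.2],[0,0,59.3],9.4],[[8.5,17.8,5.2],[0,0,59.3],9.4],[[8.5,17.8,5.2],[0,0,59.3],9.4],[[8.5,17.8,5.2],[0,0,59.3],9.4],[[8.5,17.8,5.2],[0,0,59.3],9.4],[[8.5,17.8,5.2],[0,0,59.3],9.4],[[8.5,17.8,5.2],[0,0,59.3],9.4],[[8.5,17.8,5.2],[0,0,59.3],9.4]]'; python3 -c "
from h import *
c=snap('wrist','w3.png')
for l in ['up1','down1']: print(bot.spot_point('wrist',l))
to(0.662,0.184,0.107,86.7)"
```

```text
t: 10.65
tool_pos: [0.6642, 0.1766, 0.2011]
tool_rot: [-179.9, 0.0, 87.1]
ft_force: [1.0, 0.3, -0.7]
finger_gap: 0.094
finger_force: 0.0
[{'location': [0.5551, 0.322, -0.0002], 'score': 0.9}, {'location': [0.6616, 0.1793, 0.002], 'score': 0.71}]
[{'location': [0.5403, 0.1768, -0.0002], 'score': 0.58}]
shift [ 0.69 -0.27  9.45] turn [-0.   0.   0.3]
```

View pics/w3.png

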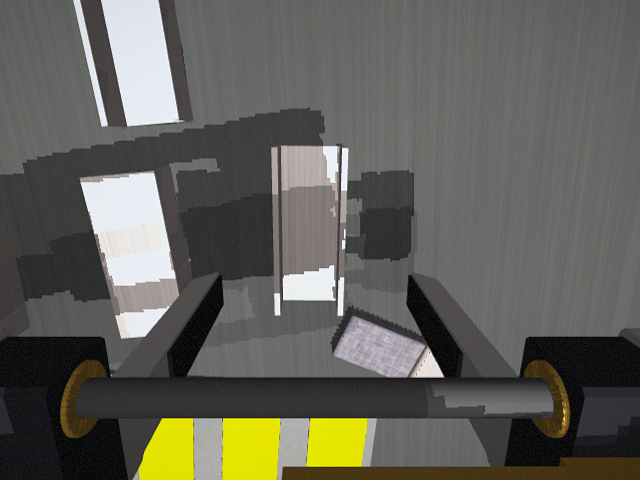

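The channel is centred between the fingers at (310,225), and the brush (390,345) is clear. Grip and lift.

```bash
python3 -m jog '[[[0.6,-0.2,5],[0,0,0.4],9.4],[[0.6,-0.2,9],[0,0,0.4],9.4],[[0.6,-0.2,9.4],[0,0,0.4],9.4],[[0.6,-0.2,9.4],[0,0,0.4],4],[[0.6,-0.2,9.4],[0,0,0.4],4],[[0.6,-0.2,9.4],[0,0,0.4],4],[[0.6,-0.2,9.4],[0,0,0.4],4],[[0.6,-0.2,9.4],[0,0,0.4],4]]'; python3 -m jog '[[[0,0,0],[0,0,0],4],[[0,0,-2],[0,0,0],4],[[0,0,-6],[0,0,0],4],[[0,0,-10],[0,0,0],4],[[0,0,-10],[0,0,0],4],[[0,0,-10],[0,0,0],4],[[0,0,-10],[0,0,0],4],[[0,0,-10],[0,0,0],4]]'; python3 -c "
from h import *
c=snap('wrist','w4.png')
print(bot.spot_point('wrist','up1'))
to(0.5955,-0.0228,0.21,82.8)"
```

```text
t: 11.8
tool_pos: [0.6624, 0.1836, 0.1082]
tool_rot: [-180.0, -0.0, 86.6]
ft_force: [-2.5, 0.7, 4.1]
finger_gap: 0.0497
finger_force: 30.0
t: 12.8
tool_pos: [0.6618, 0.1833, 0.2056]
tool_rot: [-179.8, 0.0, 86.6]
ft_force: [-0.1, -0.1, -2.0]
finger_gap: 0.0496
finger_force: 30.0
[{'location': [0.6628, 0.1849, 0.0979], 'score': 0.71}]
shift [-20.98  -5.44  -0.35] turn [-0.1  0.   3.8]
```

View pics/w4.png

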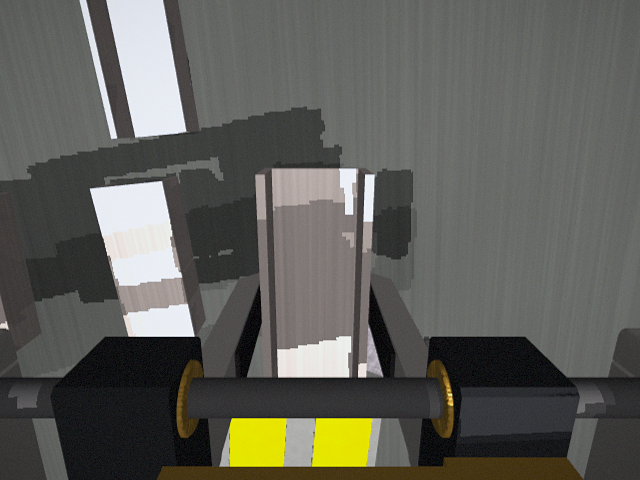

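The channel is held level between the pads. Carry it to mark2.

```bash
python3 -m jog '[[[-6,-1.6,0],[0,0,1],4],[[-12,-3.1,0],[0,0,2],4],[[-17,-4.4,0],[0,0,3],4],[[-20,-5.2,0],[0,0,3.8],4],[[-21,-5.4,0],[0,0,3.8],4],[[-21,-5.4,0],[0,0,3.8],4],[[-21,-5.4,0],[0,0,3.8],4],[[-21,-5.4,0],[0,0,3.8],4]]'; python3 -c "
from h import *
to(0.5955,-0.0228,0.115,82.8)"
```

```text
t: 13.9
tool_pos: [0.5967, -0.0217, 0.2076]
tool_rot: [180.0, -0.0, 82.9]
ft_force: [-0.1, 0.4, -1.5]
finger_gap: 0.0499
finger_force: 30.0
shift [-0.13 -0.1   9.26] turn [ 0.  -0.   0.1]
```

```bash
python3 -m jog '[[[-0.1,-0.1,5],[0,0,0],4],[[-0.1,-0.1,7],[0,0,0],4],[[-0.1,-0.1,8],[0,0,0],4],[[-0.1,-0.1,8.5],[0,0,0],4],[[-0.1,-0.1,8.9],[0,0,0],4],[[-0.1,-0.1,8.9],[0,0,0],4],[[-0.1,-0.1,8.9],[0,0,0],4],[[-0.1,-0.1,8.9],[0,0,0],4]]';python3 -m jog '[[[0,0,0.1],[0,0,0],4],[[0,0,0.1],[0,0,0],4],[[0,0,0.2],[0,0,0],4],[[0,0,0.2],[0,0,0],4],[[0,0,0.3],[0,0,0],4],[[0,0,0.3],[0,0,0],4],[[0,0,0.3],[0,0,0],4],[[0,0,0.3],[0,0,0],4]]'
```

```text
t: 14.9
tool_pos: [0.5955, -0.0239, 0.1192]
tool_rot: [179.9, 0.0, 82.8]
ft_force: [-0.5, 0.3, -2.1]
finger_gap: 0.0493
finger_force: 30.0
t: 15.9
tool_pos: [0.5952, -0.0238, 0.1157]
tool_rot: [180.0, -0.0, 82.8]
ft_force: [0.3, -0.1, -1.7]
finger_gap: 0.0496
finger_force: 30.0
```

```bash
python3 -m jog '[[[0,0,0.1],[0,0,0],4],[[0,0,0.1],[0,0,0],4],[[0,0,0.15],[0,0,0],4],[[0,0,0.15],[0,0,0],4],[[0,0,0.2],[0,0,0],4],[[0,0,0.2],[0,0,0],4],[[0,0,0.2],[0,0,0],4],[[0,0,0.2],[0,0,0],4]]'
```

```text
t: 16.9
tool_pos: [0.5953, -0.0238, 0.1142]
tool_rot: [180.0, 0.0, 82.8]
ft_force: [-2.6, 0.7, 5.2]
finger_gap: 0.0495
finger_force: 30.0
```

5 N contact, so it is seated. Release and go to the second open-up channel.

```bash
python3 -m jog '[[[0,0,0],[0,0,0],6.2],[[0,0,0],[0,0,0],6.2],[[0,0,-1],[0,0,0],6.2],[[0,0,-5],[0,0,0],6.2],[[0,0,-10],[0,0,0],9.4],[[6,-1.5,-10],[0,0,0],9.4],[[12,-3,-10],[0,0,0],9.4],[[18,-4.5,-10],[0,0,0],9.4]]';python3 -m jog '[[[6,-1.4,0],[0,0,-9],9.4],[[11,-2.6,0],[0,0,-9],9.4],[[15,-3.6,0],[0,0,-9],9.4],[[16,-3.8,0],[0,0,-9],9.4],[[16,-3.8,0],[0,0,-9],9.4],[[16,-3.8,0],[0,0,-9],9.4],[[16,-3.8,0],[0,0,-9],9.4],[[16,-3.8,0],[0,0,-9],9.4]]'; python3 -c "
from h import *
c=snap('wrist','w5.png');print(bot.spot_point('wrist','up1'))
to(0.555,0.324,0.107,91.9)
c=snap('top','t5.png');hsv=cv2.cvtColor(c['pixels'],cv2.COLOR_RGB2HSV)
yel=(hsv[...,0]>22)&(hsv[...,0]<35)&(hsv[...,1]>150)
for x in blobs(c,yel,0.006,100): print('yel@6',x)
p=c['pixels'].astype(int);chan=(p.min(2)>165)&(hsv[...,1]<50); chan[:130]=0;chan[:,350:]=0
for x in blobs(c,chan,0.03): print('chan@30',x)
"
```

```text
t: 17.9
tool_pos: [0.5732, 0.162, 0.2148]
tool_rot: [179.9, -0.0, 82.8]
ft_force: [1.0, 0.6, -1.2]
finger_gap: 0.0935
finger_force: 0.0
t: 18.9
tool_pos: [0.5558, 0.3229, 0.2137]
tool_rot: [180.0, 0.0, 91.7]
ft_force: [0.2, 0.5, 0.0]
finger_gap: 0.0941
finger_force: 0.0
[{'location': [0.5565, 0.3209, -0.0037], 'score': 0.97}, {'location': [0.5405, 0.1783, -0.0024], 'score': 0.65}]
shift [ 0.07 -0.06 10.67] turn [-0.   0.  -0.1]
yel@6 (412, 202, 1024, [622.5, -270.6, 90.2, 88.1], -2.9)
yel@6 (419, 294, 1596, [419.6, -272.9, 102.4, 102.0], -83.4)
chan@30 (261, 141, 275, [753.1, 60.2, 37.4, 35.7], 64.1)
chan@30 (305, 167, 165, [693.0, -36.0, 143.1, 9.8], 84.3)
chan@30 (303, 197, 696, [626.6, -28.7, 146.0, 28.3], 80.8)
chan@30 (300, 214, 1038, [591.7, -21.9, 119.8, 41.3], 83.1)
chan@30 (299, 232, 710, [553.9, -19.3, 145.5, 24.5], 82.6)
chan@30 (159, 234, 304, [551.5, 277.0, 40.0, 37.8], 2.0)
chan@30 (207, 240, 1360, [538.1, 173.8, 118.5, 50.8], -87.6)
chan@30 (294, 275, 1683, [463.8, -8.0, 145.8, 58.1], 83.1)
chan@30 (207, 305, 1445, [403.0, 171.8, 120.2, 50.5], 86.8)
```

View pics/t5.png

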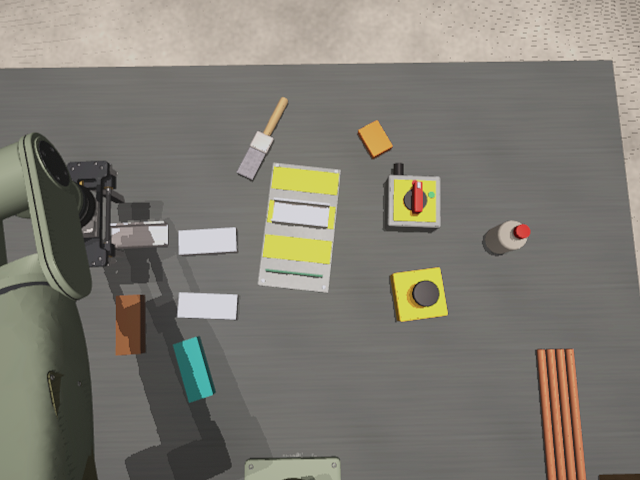

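The first open-up channel sits on mark2 at (300,214), and the handle stripe points at the red dot (417,180). Grip the second.

```bash
python3 -m jog '[[[0,0,5],[0,0,0],9.4],[[0,0,9.5],[0,0,0],9.4],[[0,0,10.6],[0,0,0],9.4],[[0,0,10.6],[0,0,0],4],[[0,0,10.6],[0,0,0],4],[[0,0,10.6],[0,0,0],4],[[0,0,10.6],[0,0,0],4],[[0,0,10.6],[0,0,0],4]]'; python3 -m jog '[[[0,0,0],[0,0,0],4],[[0,0,-2],[0,0,0],4],[[0,0,-6],[0,0,0],4],[[0,0,-10],[0,0,0],4],[[0,0,-10],[0,0,0],4],[[0,0,-10],[0,0,0],4],[[0,0,-10],[0,0,0],4],[[0,0,-10],[0,0,0],4]]'; python3 -c "
from h import *
c=snap('wrist');print(bot.spot_point('wrist','up1'))
to(0.520,-0.0135,0.205,82.8)
"
```

```text
t: 20.05
tool_pos: [0.5556, 0.3241, 0.1084]
tool_rot: [180.0, -0.0, 91.8]
ft_force: [-1.0, -0.2, 3.4]
finger_gap: 0.0498
finger_force: 30.0
t: 21.05
tool_pos: [0.5546, 0.3235, 0.2057]
tool_rot: [-179.8, 0.1, 91.8]
ft_force: [0.5, -0.0, -1.1]
finger_gap: 0.0498
finger_force: 30.0
[{'location': [0.5516, 0.321, 0.0958], 'score': 0.86}]
shift [-33.59  -4.56   0.17] turn [-0.1  0.1  9. ]
```

```bash
python3 -m jog '[[[-6,-0.8,0],[0,0,2],4],[[-12,-1.6,0],[0,0,4],4],[[-18,-2.4,0],[0,0,6],4],[[-24,-3.2,0],[0,0,8],4],[[-30,-4.1,0],[0,0,9],4],[[-33.6,-4.6,0],[0,0,9],4],[[-33.6,-4.6,0],[0,0,9],4],[[-33.6,-4.6,0],[0,0,9],4]]';python3 -c "
from h import *
to(0.520,-0.0143,0.118,82.8)"
```

```text
t: 22.15
tool_pos: [0.5201, -0.0129, 0.2076]
tool_rot: [-180.0, -0.0, 82.8]
ft_force: [-0.5, 0.4, -1.3]
finger_gap: 0.0497
finger_force: 30.0
shift [-0.14  0.01  8.96] turn [-0. -0. -0.]
```

```bash
python3 -m jog '[[[0,0,5],[0,0,0],4],[[0,0,7],[0,0,0],4],[[0,0,8],[0,0,0],4],[[0,0,8.5],[0,0,0],4],[[0,0,8.8],[0,0,0],4],[[0,0,9],[0,0,0],4],[[0,0,9.1],[0,0,0],4],[[0,0,9.1],[0,0,0],4]]';python3 -m jog '[[[0,0,0.1],[0,0,0],4],[[0,0,0.1],[0,0,0],4],[[0,0,0.1],[0,0,0],4],[[0,0,0.15],[0,0,0],4],[[0,0,0.15],[0,0,0],4],[[0,0,0.2],[0,0,0],4],[[0,0,0.2],[0,0,0],4],[[0,0,0.2],[0,0,0],4]]'
```

```text
t: 23.15
tool_pos: [0.5202, -0.0135, 0.1169]
tool_rot: [180.0, 0.0, 82.8]
ft_force: [-0.9, 0.2, -1.2]
finger_gap: 0.0497
finger_force: 30.0
t: 24.15
tool_pos: [0.52, -0.0134, 0.1146]
tool_rot: [-180.0, 0.0, 82.8]
ft_force: [0.2, -0.8, -1.7]
finger_gap: 0.0496
finger_force: 30.0
```

```bash
python3 -m jog '[[[0,0,0.05],[0,0,0],4],[[0,0,0.05],[0,0,0],4],[[0,0,0.1],[0,0,0],4],[[0,0,0.1],[0,0,0],4],[[0,0,0.1],[0,0,0],4],[[0,0,0.1],[0,0,0],4],[[0,0,0.1],[0,0,0],4],[[0,0,0.1],[0,0,0],4]]'
```

```text
t: 25.15
tool_pos: [0.5201, -0.0134, 0.1144]
tool_rot: [180.0, 0.0, 82.8]
ft_force: [-2.8, 0.1, 4.7]
finger_gap: 0.0498
finger_force: 30.0
```

Seated. Release and move over the nearer open-down channel.

```bash
python3 -m jog '[[[0,0,0],[0,0,0],6.2],[[0,0,0],[0,0,0],6.2],[[0,0,-1],[0,0,0],6.2],[[0,0,-5],[0,0,0],6.2],[[0,0,-10],[0,0,0],9.4],[[6,-0.2,-11],[0,0,-3],9.4],[[12,-0.5,-11],[0,0,-7],9.4],[[18.8,-0.8,-11],[0,0,-9.7],9.4]]'; python3 -c "
from h import *
c=snap('wrist','w6.png');print(bot.spot_point('wrist','down1'),bot.spot_point('wrist','up1'))
c=snap('top');print(bot.spot_point('top','down1'))
hsv=cv2.cvtColor(c['pixels'],cv2.COLOR_RGB2HSV)
p=c['pixels'].astype(int);chan=(p.min(2)>165)&(hsv[...,1]<50); chan[:130]=0;chan[:,350:]=0
for x in blobs(c,chan,0.03): print('chan@30',x)
to(0.537,0.174,0.112,92.5)
"
```

```text
t: 26.15
tool_pos: [0.5357, 0.1701, 0.225]
tool_rot: [179.9, -0.0, 92.5]
ft_force: [0.6, 0.3, 0.1]
finger_gap: 0.0935
finger_force: 0.0
[{'location': [0.4015, 0.1746, -0.0014], 'score': 0.75}, {'location': [0.5375, 0.1764, -0.001], 'score': 0.69}] [{'location': [0.5967, -0.0237, 0.0059], 'score': 0.87}, {'location': [0.5212, -0.0157, 0.0044], 'score': 0.84}]
[{'location': [0.2768, 0.1927, -0.0012], 'score': 0.94}, {'location': [0.5331, 0.1762, 0.0018], 'score': 0.87}, {'location': [0.402, 0.1706, 0.0006], 'score': 0.71}]
chan@30 (261, 141, 281, [753.0, 60.2, 37.4, 36.4], 64.1)
chan@30 (305, 167, 170, [693.0, -36.0, 143.1, 9.8], 84.3)
chan@30 (303, 197, 700, [626.6, -28.7, 146.0, 28.3], 80.8)
chan@30 (300, 214, 1039, [591.7, -21.9, 119.8, 41.3], 83.1)
chan@30 (299, 232, 745, [553.6, -19.5, 145.9, 25.0], 82.6)
chan@30 (227, 238, 375, [539.7, 136.2, 50.7, 44.2], 3.5)
chan@30 (296, 249, 1131, [517.2, -11.4, 120.0, 42.9], 82.9)
chan@30 (294, 275, 1670, [463.8, -8.1, 146.0, 58.1], 83.1)
chan@30 (203, 303, 575, [408.1, 179.1, 58.5, 47.0], -84.9)
chan@30 (231, 304, 221, [400.9, 130.7, 49.3, 37.1], 0.5)
shift [ 0.54  0.21 11.18] turn [0. 0. 0.]
```

View pics/w6.png

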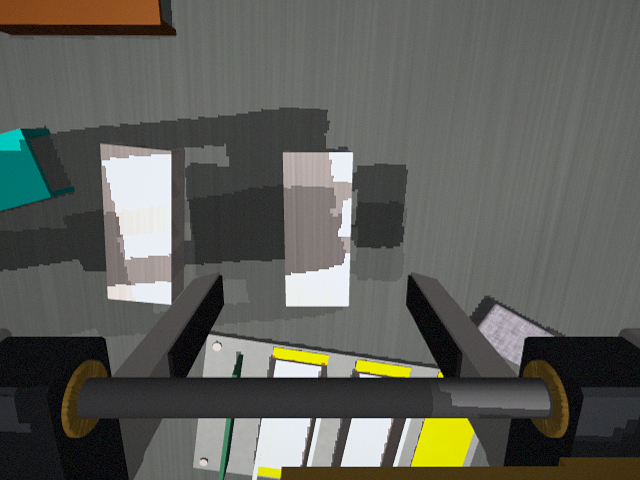

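The open-down channel is centred between the fingers at (318,228), and both open-ups are on marks 1 and 2. Grip and lift.

```bash
python3 -m jog '[[[0.5,0.2,5],[0,0,0],9.4],[[0.5,0.2,10],[0,0,0],9.4],[[0.5,0.2,11.2],[0,0,0],9.4],[[0.5,0.2,11.2],[0,0,0],4],[[0.5,0.2,11.2],[0,0,0],4],[[0.5,0.2,11.2],[0,0,0],4],[[0.5,0.2,11.2],[0,0,0],4],[[0.5,0.2,11.2],[0,0,0],4]]'; python3 -m jog '[[[0,0,0],[0,0,0],4],[[0,0,-2],[0,0,0],4],[[0,0,-6],[0,0,0],4],[[0,0,-10],[0,0,0],4],[[0,0,-10],[0,0,0],4],[[0,0,-10],[0,0,0],4],[[0,0,-10],[0,0,0],4],[[0,0,-10],[0,0,0],4]]'; python3 -c "
from h import *
c=snap('wrist');print(bot.spot_point('wrist','down1'))
to(0.5577,-0.0188,0.21,82.8)
"
```

```text
t: 27.4
tool_pos: [0.5375, 0.1739, 0.1124]
tool_rot: [179.9, -0.0, 92.5]
ft_force: [-1.3, -0.2, 2.7]
finger_gap: 0.0496
finger_force: 30.0
t: 28.4
tool_pos: [0.5361, 0.1735, 0.2098]
tool_rot: [-179.8, 0.0, 92.5]
ft_force: [0.5, 0.4, -0.8]
finger_gap: 0.0499
finger_force: 30.0
[{'location': [0.5354, 0.1765, 0.0989], 'score': 0.68}, {'location': [0.4015, 0.1731, -0.001], 'score': 0.58}]
shift [-19.31   1.28   0.06] turn [-0.1  0.   9.7]
```

```bash
python3 -m jog '[[[-6,0.4,0],[0,0,3],4],[[-12,0.8,0],[0,0,6],4],[[-17,1.1,0],[0,0,9],4],[[-19.3,1.3,0],[0,0,9.7],4],[[-19.3,1.3,0],[0,0,9.7],4],[[-19.3,1.3,0],[0,0,9.7],4],[[-19.3,1.3,0],[0,0,9.7],4],[[-19.3,1.3,0],[0,0,9.7],4]]';python3 -c "
from h import *
to(0.5577,-0.0186,0.13,82.8)"
```

```text
t: 29.5
tool_pos: [0.5583, -0.0175, 0.2116]
tool_rot: [-180.0, -0.0, 82.9]
ft_force: [0.1, -0.9, -1.0]
finger_gap: 0.0497
finger_force: 30.0
shift [-0.12 -0.04  8.16] turn [-0.  -0.   0.1]
```

```bash
python3 -m jog '[[[0,0,4],[0,0,0],4],[[0,0,5.5],[0,0,0],4],[[0,0,6],[0,0,0],4],[[0,0,6.5],[0,0,0],4],[[0,0,7],[0,0,0],4],[[0,0,7],[0,0,0],4],[[0,0,7],[0,0,0],4],[[0,0,7],[0,0,0],4]]';python3 -m jog '[[[0,0,0.3],[0,0,0],4],[[0,0,0.6],[0,0,0],4],[[0,0,0.9],[0,0,0],4],[[0,0,1.2],[0,0,0],4],[[0,0,1.4],[0,0,0],4],[[0,0,1.5],[0,0,0],4],[[0,0,1.5],[0,0,0],4],[[0,0,1.5],[0,0,0],4]]'
```

```text
t: 30.5
tool_pos: [0.5587, -0.0186, 0.142]
tool_rot: [180.0, 0.0, 82.8]
ft_force: [-0.1, -0.7, -1.9]
finger_gap: 0.0495
finger_force: 30.0
t: 31.5
tool_pos: [0.5585, -0.0186, 0.1268]
tool_rot: [180.0, 0.0, 82.8]
ft_force: [0.2, 0.3, -1.8]
finger_gap: 0.0497
finger_force: 30.0
```

Entering freely; now down to contact.

```bash
python3 -m jog '[[[0,0,0.1],[0,0,0],4],[[0,0,0.2],[0,0,0],4],[[0,0,0.3],[0,0,0],4],[[0,0,0.3],[0,0,0],4],[[0,0,0.35],[0,0,0],4],[[0,0,0.35],[0,0,0],4],[[0,0,0.4],[0,0,0],4],[[0,0,0.4],[0,0,0],4]]'
```

```text
t: 32.5
tool_pos: [0.5584, -0.0186, 0.1226]
tool_rot: [-180.0, 0.0, 82.8]
ft_force: [0.1, -0.1, -2.2]
finger_gap: 0.0494
finger_force: 30.0
```

```bash
python3 -m jog '[[[0,0,0.05],[0,0,0],4],[[0,0,0.05],[0,0,0],4],[[0,0,0.1],[0,0,0],4],[[0,0,0.1],[0,0,0],4],[[0,0,0.15],[0,0,0],4],[[0,0,0.15],[0,0,0],4],[[0,0,0.15],[0,0,0],4],[[0,0,0.15],[0,0,0],4]]'
```

```text
t: 33.5
tool_pos: [0.5585, -0.0185, 0.1224]
tool_rot: [-180.0, 0.0, 82.8]
ft_force: [-3.9, 0.5, 8.5]
finger_gap: 0.0496
finger_force: 30.0
```

Seated at the expected height, with 8.5 N. Release and go to the last channel.

```bash
python3 -m jog '[[[0,0,0],[0,0,0],6],[[0,0,0],[0,0,0],6],[[0,0,-1],[0,0,0],6],[[0,0,-5],[0,0,0],6],[[0,0,-10],[0,0,0],9.4],[[4,-4,-10],[0,0,-3],9.4],[[8,-8.5,-10],[0,0,-4],9.4],[[12,-12.7,-10],[0,0,-4],9.4]]';python3 -m jog '[[[3,-3.2,0],[0,0,0],9.4],[[4.9,-5.2,0],[0,0,0],9.4],[[4.9,-5.2,0],[0,0,0],9.4],[[4.9,-5.2,0],[0,0,0],9.4],[[4.9,-5.2,0],[0,0,0],9.4],[[4.9,-5.2,0],[0,0,0],9.4],[[4.9,-5.2,0],[0,0,0],9.4],[[4.9,-5.2,0],[0,0,0],9.4]]'; python3 -c "
from h import *
c=snap('wrist','w7.png');print(bot.spot_point('wrist','down1'))
c=snap('side');print(bot.spot_point('side','down1'))
to(0.402,0.172,0.112,86.8)
"
```

```text
t: 34.5
tool_pos: [0.4465, 0.1175, 0.2219]
tool_rot: [179.9, -0.0, 86.8]
ft_force: [0.5, 1.0, -0.3]
finger_gap: 0.0936
finger_force: 0.0
t: 35.5
tool_pos: [0.3984, 0.168, 0.2211]
tool_rot: [-180.0, 0.0, 86.8]
ft_force: [-0.7, -0.1, 0.5]
finger_gap: 0.0938
finger_force: 0.0
[{'location': [0.4019, 0.1739, 0.0008], 'score': 0.94}, {'location': [0.2767, 0.2005, 0.0027], 'score': 0.68}, {'location': [0.3679, 0.336, 0.002], 'score': 0.58}, {'location': [0.5397, -0.0232, 0.0099], 'score': 0.57}]
[{'location': [0.2775, 0.1941, 0.0018], 'score': 0.95}, {'location': [0.4032, 0.1721, -0.0031], 'score': 0.94}, {'location': [0.5391, -0.0207, 0.0101], 'score': 0.87}, {'location': [0.3703, 0.3308, -0.001], 'score': 0.79}]
shift [ 0.4   0.35 10.91] turn [-0.  0.  0.]
```

View pics/w7.png

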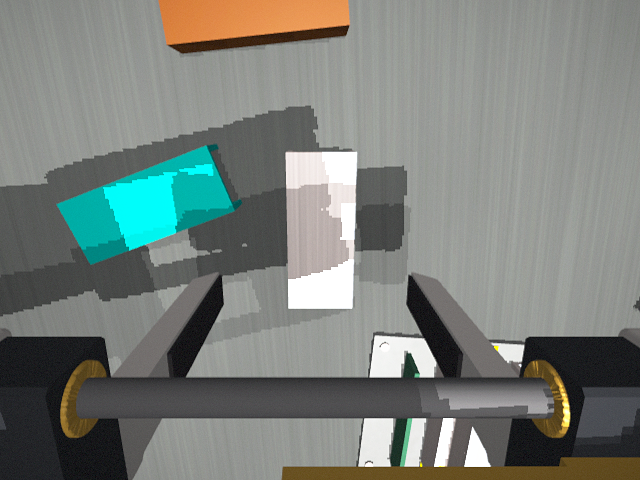

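The last channel is centred at (320,230). But two cameras report the placed open-down about 18 mm off where I let it go, so I'll check the jig.

```bash
python3 -c "
from h import *
c=snap('top');
for l in ['up1','down1','rail']: print(l,[(d['location'],d['score']) for d in bot.spot_point('top',l)])
a=cv2.resize(cv2.cvtColor(c['pixels'][150:300,245:350],cv2.COLOR_RGB2BGR),(420,600),interpolation=cv2.INTER_CUBIC)
c=snap('side');
b=cv2.resize(cv2.cvtColor(c['pixels'][215:310,250:400],cv2.COLOR_RGB2BGR),(380,600*380//600),interpolation=cv2.INTER_CUBIC)
for l in ['up1','down1']: print(l,[(d['location'],d['score']) for d in bot.spot_point('side',l)])
b=cv2.copyMakeBorder(b,0,220,0,0,cv2.BORDER_CONSTANT); cv2.imwrite('pics/jig.png',np.hstack([a,b]))
"
```

```text
up1 [([0.5205, -0.0126, 0.0077], 0.96), ([0.5852, -0.0237, 0.0064], 0.62)]
down1 [([0.5377, -0.0222, 0.0162], 0.85), ([0.3978, 0.1706, 0.0006], 0.6)]
rail [([0.4685, -0.0099, 0.0343], 0.71)]
up1 [([0.5837, -0.0248, 0.0065], 0.94), ([0.5162, -0.0139, 0.0062], 0.56)]
down1 [([0.4028, 0.1708, -0.0041], 0.94), ([0.5394, -0.0255, 0.0092], 0.69), ([0.37, 0.3296, -0.0032], 0.56)]
```

View pics/jig.png

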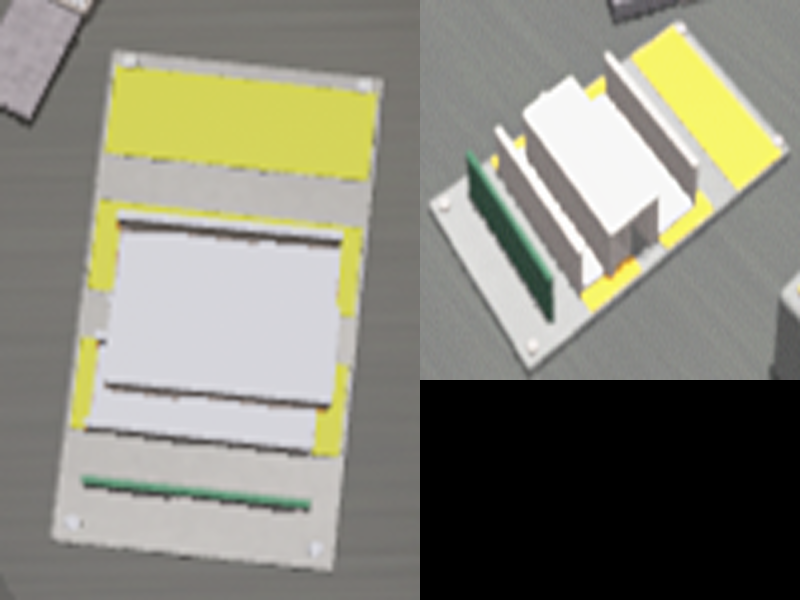

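The open-down has been shoved about 18 mm toward the rail, dragging the mark2 channel about 10 mm; it shows at (225,310) in the crop. Its left flange is still in the mark1 trough. I'll fix it before loading the last one, by gripping the mark2 channel's free far flange and sliding it back.

```bash
python3 -c "
from h import *
to(0.6073,-0.0272,0.22,82.8)"
```

```text
shift [-18.35  21.96   0.12] turn [0. 0. 4.]
```

```bash
python3 -m jog '[[[-4,5,0],[0,0,4],5],[[-8,10,0],[0,0,4],5],[[-12,15,0],[0,0,4],5],[[-16,19,0],[0,0,4],5],[[-18.3,22,0],[0,0,4],5],[[-18.3,22,0],[0,0,4],5],[[-18.3,22,0],[0,0,4],5],[[-18.3,22,0],[0,0,4],5]]'; python3 -c "
from h import *
c=snap('wrist','w8.png')
for l in ['up1','down1','rail','mark3']: print(l,[(d['location'],d['score']) for d in bot.spot_point('wrist',l)])
"
```

```text
t: 37.05
tool_pos: [0.6067, -0.0255, 0.221]
tool_rot: [-179.9, -0.0, 82.9]
ft_force: [0.1, -0.4, 0.8]
finger_gap: 0.05
finger_force: 0.0
up1 [([0.5868, -0.0266, 0.0058], 0.68)]
down1 [([0.5395, -0.0187, 0.0123], 0.69), ([0.7668, 0.0533, 0.0037], 0.57)]
rail [([0.4665, -0.0051, 0.0364], 0.92)]
mark3 [([0.672, -0.035, 0.007], 0.59)]
```

View pics/w8.png

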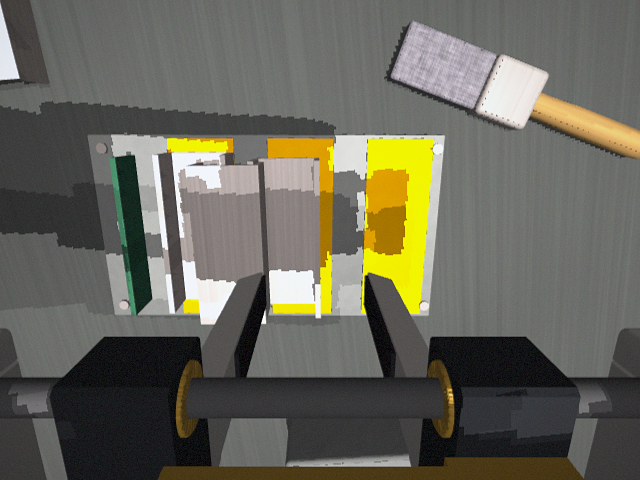

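The mark2 channel's far flange is at (318,240), right between the fingers, and the open-down edge at (265,240) leaves room for the left finger at 3.2 cm opening. Descend and grip the flange.

```bash
python3 -m jog '[[[0,0,2],[0,0,0],3.2],[[0,0,4],[0,0,0],3.2],[[0,0,8],[0,0,0],3.2],[[0,0,10],[0,0,0],3.2],[[0,0,10.6],[0,0,0],3.2],[[0,0,10.6],[0,0,0],3.2],[[0,0,10.6],[0,0,0],3.2],[[0,0,10.6],[0,0,0],3.2]]'; python3 -m jog '[[[0,0,0],[0,0,0],0],[[0,0,0],[0,0,0],0],[[0,0,0],[0,0,0],0],[[0,0,0],[0,0,0],0],[[0,0,0],[0,0,0],0],[[0,0,0],[0,0,0],0],[[0,0,0],[0,0,0],0],[[0,0,0],[0,0,0],0]]';python3 -c "
from h import *
to(0.6181,-0.026,0.114,82.8)"
```

```text
t: 38.3
tool_pos: [0.6086, -0.0269, 0.1165]
tool_rot: [179.9, 0.0, 82.8]
ft_force: [-0.2, 0.9, 0.2]
finger_gap: 0.0319
finger_force: 0.0
t: 39.3
tool_pos: [0.6078, -0.0268, 0.1152]
tool_rot: [180.0, 0.0, 82.8]
ft_force: [0.2, 0.6, 0.1]
finger_gap: 0.0038
finger_force: 30.0
shift [0.21 1.01 0.12] turn [0. 0. 0.]
```

```bash
python3 -m jog '[[[0,0.2,0],[0,0,0],0],[[0,0.4,0],[0,0,0],0],[[0.1,0.6,0],[0,0,0],0],[[0.1,0.8,0],[0,0,0],0],[[0.2,1,0],[0,0,0],0],[[0.2,1,0],[0,0,0],0],[[0.2,1,0],[0,0,0],0],[[0.2,1,0],[0,0,0],0]]'; python3 -m jog '[[[0,0,0],[0,0,0],2],[[0,0,0],[0,0,0],2.4],[[0,0,-1],[0,0,0],2.4],[[0,0,-4],[0,0,0],2.4],[[0,0,-8],[0,0,0],4],[[0,0,-11],[0,0,0],6],[[0,-3,-11],[0,0,0],9],[[0,-6.5,-11],[0,0,0],9.4]]';python3 -c "
from h import *
c=snap('wrist','w9.png')
for n in ['wrist','top','side']:
  if n!='wrist': snap(n)
  for l in ['up1','down1']: print(n,l,[(d['location'],round(d['score'],2)) for d in bot.spot_point(n,l)])
"
```

```text
t: 40.3
tool_pos: [0.6159, -0.026, 0.1152]
tool_rot: [-179.7, 0.0, 82.8]
ft_force: [-6.1, 0.3, 7.3]
finger_gap: 0.0036
finger_force: 30.0
t: 41.3
tool_pos: [0.5537, -0.018, 0.2268]
tool_rot: [179.8, 0.0, 82.8]
ft_force: [-0.4, -0.5, 0.9]
finger_gap: 0.0609
finger_force: 0.0
wrist up1 [([0.5967, -0.0259, 0.0049], 0.87), ([0.5213, -0.0161, 0.0008], 0.7)]
wrist down1 [([0.5524, -0.018, 0.0094], 0.97)]
top up1 []
top down1 [([0.4008, 0.171, 0.0014], 0.84), ([0.3679, 0.3345, -0.0021], 0.56)]
side up1 [([0.5915, -0.0238, 0.0062], 0.75), ([0.5199, -0.0149, 0.0053], 0.73)]
side down1 [([0.4024, 0.173, -0.0018], 0.95), ([0.5484, -0.0243, 0.009], 0.78), ([0.2754, 0.1971, 0.0021], 0.77), ([0.3723, 0.3282, -0.0048], 0.55)]
```

View pics/w9.png

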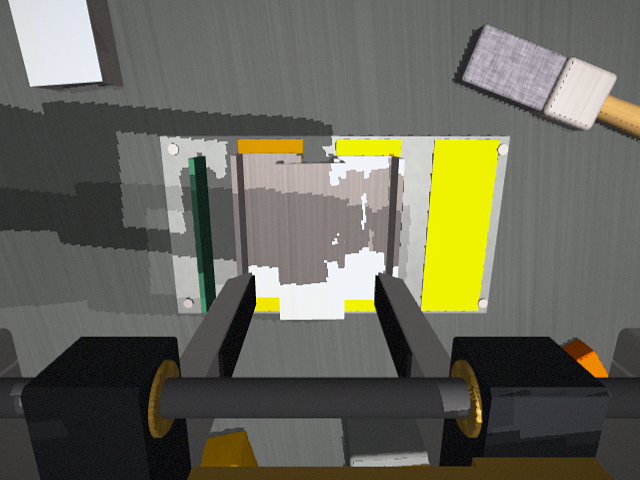

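```bash
python3 -c "
from h import *
c=bot.camera('wrist')
a=np.radians(-7.2);R=np.array([[np.cos(a),np.sin(a)],[-np.sin(a),np.cos(a)]])
im=cv2.imread('pics/w9.png')
for n,u,v,z in [('downfarL',282,163,.04),('downnearL',281,320,.04),('downnearR',344,320,.04),('up1far',238,155,.036),('up2far',395,155,.036),('platecornTL',162,137,.006),('TR',510,135,.006),('BL',178,314,.006),('BR',484,312,.006)]:
  w=px2w(c,u,v,z)[:2]; print(n,w.round(4),(R@(w-[0.5955,-0.0228])*1000).round(1))
cv2.imwrite('pics/w9c.png',cv2.resize(im[130:340,150:520],(740,420),interpolation=cv2.INTER_CUBIC))
"
```

```text
downfarL [0.5399 0.0404] [-63.1  55.7]
downnearL [ 0.5214 -0.0785] [-66.5 -64.5]
downnearR [ 0.57   -0.0845] [-17.6 -64.5]
up1far [0.5099 0.0493] [-94.   60.8]
up2far [0.6186 0.0357] [15.6 60.9]
platecornTL [0.4485 0.0687] [-157.4   72.4]
TR [0.7128 0.0371] [108.9  74.1]
BL [ 0.4277 -0.0792] [-159.4  -77. ]
BR [ 0.6923 -0.1104] [107.1 -74.8]
```

View pics/w9c.png

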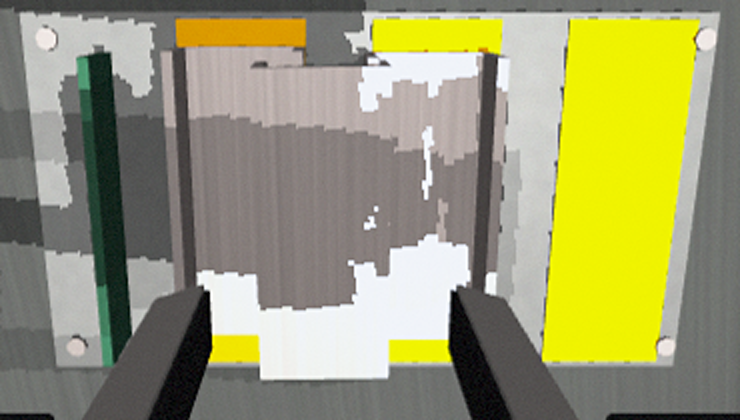

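The crop shows the open-down web spanning columns 258–389, about 4 mm short of its x slot and about 4.5 mm low in y, but interlocked. I'll regrip it, lift slightly, recentre and seat.

```bash
python3 -m jog '[[[0,0,0],[0,0,0],6.6],[[0,0,3],[0,0,0],6.6],[[0,0,6],[0,0,0],6.6],[[0,0,9],[0,0,0],6.6],[[0,0,10],[0,0,0],6.6],[[0,0,10.3],[0,0,0],6.6],[[0,0,10.3],[0,0,0],6.6],[[0,0,10.3],[0,0,0],6.6]]'; python3 -m jog '[[[0,0,0],[0,0,0],4],[[0,0,0],[0,0,0],4],[[0,0,0],[0,0,0],4],[[0,0,0],[0,0,0],4],[[0,0,-0.2],[0,0,0],4],[[0,0,-0.5],[0,0,0],4],[[0,0,-0.5],[0,0,0],4],[[0,0,-0.5],[0,0,0],4]]';python3 -c "
from h import *
to(0.5567,-0.0185,0.127,82.8)"
```

```text
t: 42.8
tool_pos: [0.5543, -0.018, 0.1234]
tool_rot: [179.9, 0.0, 82.8]
ft_force: [0.0, -0.3, 0.6]
finger_gap: 0.0661
finger_force: 0.0
t: 43.8
tool_pos: [0.5534, -0.0179, 0.127]
tool_rot: [-180.0, -0.0, 82.8]
ft_force: [-1.0, -1.3, -0.9]
finger_gap: 0.0498
finger_force: 30.0
shift [-0.02  0.34 -0.  ] turn [-0. -0.  0.]
```

```bash
python3 -m jog '[[[0.1,0.1,0],[0,0,0],4],[[0.2,0.2,0],[0,0,0],4],[[0.4,0.35,0],[0,0,0],4],[[0.4,0.35,0],[0,0,0.0],4],[[0.4,0.35,0.2],[0,0,0],4],[[0.4,0.35,0.4],[0,0,0],4],[[0.4,0.35,0.5],[0,0,0],4],[[0.4,0.35,0.6],[0,0,0],4]]';python3 -m jog '[[[0,0,0.05],[0,0,0],4],[[0,0,0.05],[0,0,0],4],[[0,0,0.05],[0,0,0],4],[[0,0,0.05],[0,0,0],4],[[0,0,0.05],[0,0,0],4],[[0,0,0.05],[0,0,0],4],[[0,0,0.05],[0,0,0],4],[[0,0,0.05],[0,0,0],4]]'
```

```text
t: 44.8
tool_pos: [0.5573, -0.0144, 0.1225]
tool_rot: [-179.9, 0.0, 82.8]
ft_force: [-4.6, 0.8, 13.5]
finger_gap: 0.0495
finger_force: 30.0
t: 45.8
tool_pos: [0.5573, -0.0143, 0.1225]
tool_rot: [-179.9, 0.0, 82.8]
ft_force: [-5.4, 0.9, 11.1]
finger_gap: 0.0499
finger_force: 30.0
```

```bash
python3 -m jog '[[[0,0,-0.1],[0,0,0],6.4],[[0,0,-0.1],[0,0,0],6.4],[[0,0,-0.1],[0,0,0],6.4],[[0,0,-4],[0,0,0],6.4],[[0,0,-9],[0,0,0],6.4],[[4,-4.3,-10],[0,0,-3],9.4],[[8,-8.6,-10],[0,0,-4],9.4],[[12,-12.9,-10],[0,0,-4],9.4]]';python3 -m jog '[[[3,-3.2,0],[0,0,0],9.4],[[4.8,-5,0],[0,0,0],9.4],[[4.8,-5,0],[0,0,0],9.4],[[4.8,-5,0],[0,0,0],9.4],[[4.8,-5,0],[0,0,0],9.4],[[4.8,-5,0],[0,0,0],9.4],[[4.8,-5,0],[0,0,0],9.4],[[4.8,-5,0],[0,0,0],9.4]]'; python3 -c "
from h import *
for n in ['wrist','top','side']:
  c=snap(n)
  if n=='top': cv2.imwrite('pics/j2.png',cv2.resize(cv2.cvtColor(c['pixels'][150:300,245:350],cv2.COLOR_RGB2BGR),(420,600),interpolation=cv2.INTER_CUBIC))
  for l in ['up1','down1']: print(n,l,[(d['location'],round(d['score'],2)) for d in bot.spot_point(n,l)])
to(0.402,0.172,0.112,86.8)
"
```

```text
t: 46.8
tool_pos: [0.4434, 0.1219, 0.2208]
tool_rot: [180.0, -0.0, 86.8]
ft_force: [-0.1, 0.3, 0.5]
finger_gap: 0.0908
finger_force: 0.0
t: 47.8
tool_pos: [0.3973, 0.1714, 0.2206]
tool_rot: [-180.0, 0.0, 86.8]
ft_force: [0.1, -0.5, -0.4]
finger_gap: 0.0942
finger_force: 0.0
wrist up1 [([0.5204, -0.0152, 0.0028], 0.68), ([0.4021, 0.172, -0.0049], 0.68)]
wrist down1 [([0.4039, 0.1744, -0.0002], 0.77), ([0.3668, 0.3318, -0.0025], 0.75), ([0.2804, 0.1997, 0.0023], 0.66)]
top up1 [([0.5931, -0.0242, 0.0043], 0.96), ([0.5192, -0.0141, 0.0045], 0.9)]
top down1 [([0.5534, -0.0172, 0.0133], 0.75), ([0.3985, 0.1707, 0.0035], 0.7)]
side up1 [([0.5221, -0.0115, 0.004], 0.92), ([0.5902, -0.0256, 0.0063], 0.79)]
side down1 [([0.406, 0.1742, -0.0022], 0.94), ([0.2781, 0.1969, 0.0004], 0.68), ([0.5542, -0.0167, 0.0094], 0.63), ([0.3707, 0.3327, -0.0041], 0.63)]
shift [ 0.07  0.48 10.87] turn [ 0. -0.  0.]
```

View pics/j2.png

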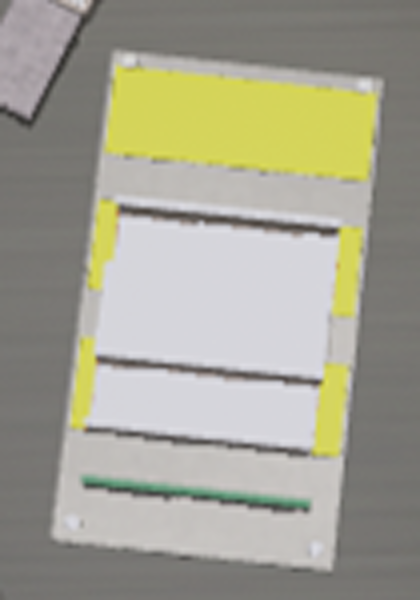

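All three are now square and in place in the crop. Pick up the last channel.

```bash
python3 -m jog '[[[0.1,0.5,5],[0,0,0],9.4],[[0.1,0.5,9.5],[0,0,0],9.4],[[0.1,0.5,10.8],[0,0,0],9.4],[[0.1,0.5,10.8],[0,0,0],4],[[0.1,0.5,10.8],[0,0,0],4],[[0.1,0.5,10.8],[0,0,0],4],[[0.1,0.5,10.8],[0,0,0],4],[[0.1,0.5,10.8],[0,0,0],4]]'; python3 -m jog '[[[0,0,0],[0,0,0],4],[[0,0,-2],[0,0,0],4],[[0,0,-6],[0,0,0],4],[[0,0,-10],[0,0,0],4],[[0,0,-10],[0,0,0],4],[[0,0,-10],[0,0,0],4],[[0,0,-10],[0,0,0],4],[[0,0,-10],[0,0,0],4]]'; python3 -c "
from h import *
to(0.4824,-0.0088,0.21,82.8)
"
```

```text
t: 49.25
tool_pos: [0.4026, 0.1724, 0.1133]
tool_rot: [179.9, -0.0, 86.8]
ft_force: [0.4, -0.3, 1.3]
finger_gap: 0.0499
finger_force: 30.0
t: 50.25
tool_pos: [0.4013, 0.1721, 0.2111]
tool_rot: [-179.8, 0.0, 86.8]
ft_force: [-0.2, -0.1, -1.2]
finger_gap: 0.0497
finger_force: 30.0
shift [-17.61   9.11   0.1 ] turn [-0.2  0.1  4. ]
```

```bash
python3 -m jog '[[[-5,2.5,0],[0,0,1],4],[[-10,5,0],[0,0,2],4],[[-15,7.7,0],[0,0,3],4],[[-17.6,9.1,0],[0,0,4],4],[[-17.6,9.1,0],[0,0,4],4],[[-17.6,9.1,0],[0,0,4],4],[[-17.6,9.1,0],[0,0,4],4],[[-17.6,9.1,0],[0,0,4],4]]';python3 -c "
from h import *
c=snap('wrist');print(bot.spot_point('wrist','down1'))
to(0.4824,-0.0088,0.142,82.8)"
```

```text
t: 51.25
tool_pos: [0.4828, -0.0075, 0.2126]
tool_rot: [-180.0, -0.0, 82.9]
ft_force: [0.4, -0.6, -0.2]
finger_gap: 0.0497
finger_force: 30.0
[{'location': [0.4803, -0.0084, 0.1001], 'score': 0.6}, {'location': [0.5548, -0.0164, 0.0094], 'score': 0.57}]
shift [-0.11 -0.06  7.07] turn [ 0.  -0.   0.1]
```

```bash
python3 -m jog '[[[0,0,4],[0,0,0],4],[[0,0,5.5],[0,0,0],4],[[0,0,6],[0,0,0],4],[[0,0,6.5],[0,0,0],4],[[0,0,7],[0,0,0],4],[[0,0,7],[0,0,0],4],[[0,0,7],[0,0,0],4],[[0,0,7],[0,0,0],4]]';python3 -m jog '[[[0,0,0.3],[0,0,0],4],[[0,0,0.6],[0,0,0],4],[[0,0,0.9],[0,0,0],4],[[0,0,1.2],[0,0,0],4],[[0,0,1.5],[0,0,0],4],[[0,0,1.6],[0,0,0],4],[[0,0,1.6],[0,0,0],4],[[0,0,1.6],[0,0,0],4]]'
```

```text
t: 52.35
tool_pos: [0.4835, -0.0085, 0.143]
tool_rot: [180.0, 0.0, 82.8]
ft_force: [-0.8, 0.4, -1.4]
finger_gap: 0.0498
finger_force: 30.0
t: 53.35
tool_pos: [0.4834, -0.0085, 0.1268]
tool_rot: [180.0, 0.0, 82.8]
ft_force: [-0.3, -0.7, -0.7]
finger_gap: 0.0495
finger_force: 30.0
```

```bash
python3 -m jog '[[[0,0,0.1],[0,0,0],4],[[0,0,0.2],[0,0,0],4],[[0,0,0.3],[0,0,0],4],[[0,0,0.3],[0,0,0],4],[[0,0,0.35],[0,0,0],4],[[0,0,0.35],[0,0,0],4],[[0,0,0.4],[0,0,0],4],[[0,0,0.4],[0,0,0],4]]'
```

```text
t: 54.35
tool_pos: [0.4833, -0.0085, 0.1233]
tool_rot: [-180.0, 0.0, 82.8]
ft_force: [-2.5, 0.3, 5.5]
finger_gap: 0.0497
finger_force: 30.0
```

```bash
python3 -m jog '[[[0,0,0.1],[0,0,0],4],[[0,0,0],[0,0,0],6],[[0,0,0],[0,0,0],6],[[0,0,0],[0,0,0],6],[[0,0,-4],[0,0,0],6],[[0,0,-9],[0,0,0],6],[[0,0,-13],[0,0,0],6],[[-4,3,-13],[0,0,-9],6]]';python3 -m jog '[[[-5,3.5,0],[0,0,-10],6],[[-10,7,0],[0,0,-20],6],[[-15,10,0],[0,0,-30],6],[[-19.6,13,0],[0,0,-40],6],[[-19.6,13,0],[0,0,-50],6],[[-19.6,13,0],[0,0,-60],6],[[-19.6,13,0],[0,0,-70],6],[[-19.6,13,0],[0,0,-80],6]]'; python3 -c "
from h import *
for n in ['top','side']:
  c=snap(n)
  A=c['pixels'][150:300,245:350] if n=='top' else c['pixels'][215:310,250:400]
  A=cv2.resize(cv2.cvtColor(A,cv2.COLOR_RGB2BGR),(420,600) if n=='top' else (380,240),interpolation=cv2.INTER_CUBIC)
  if n=='top': T=A
  else: cv2.imwrite('pics/j3.png',np.hstack([T,cv2.copyMakeBorder(A,0,360,0,0,cv2.BORDER_CONSTANT)]))
  for l in ['up1','down1']: print(n,l,[(d['location'],round(d['score'],2)) for d in bot.spot_point(n,l)])
print(bot.spot_point('side','handle'))
to(0.6125,-0.263,0.25,177.3)
"
```

```text
t: 55.35
tool_pos: [0.5097, -0.0509, 0.2569]
tool_rot: [179.5, 0.1, 92.3]
ft_force: [0.6, -0.5, -0.6]
finger_gap: 0.0603
finger_force: 0.0
t: 56.35
tool_pos: [0.644, -0.2438, 0.2518]
tool_rot: [180.0, -0.1, 172.1]
ft_force: [0.4, -0.2, 0.5]
finger_gap: 0.0598
finger_force: 0.0
top up1 [([0.5216, -0.015, 0.0068], 0.9), ([0.5903, -0.0233, 0.007], 0.67), ([0.4698, -0.0078, 0.0338], 0.54)]
top down1 [([0.5533, -0.017, 0.0144], 0.91), ([0.3685, 0.3348, -0.0021], 0.66), ([0.482, -0.0123, 0.0116], 0.58), ([0.2768, 0.1927, -0.0012], 0.55)]
side up1 [([0.59, -0.023, 0.0103], 0.75), ([0.5168, -0.0104, 0.0033], 0.51)]
side down1 [([0.4847, -0.0078, 0.0074], 0.93), ([0.371, 0.3288, -0.0029], 0.84), ([0.2738, 0.1962, -0.0003], 0.73), ([0.553, -0.0181, 0.0099], 0.64), ([0.5712, -0.0185, -0.0027], 0.37)]
[{'location': [0.6061, -0.2632, 0.08], 'score': 0.83}]
shift [ 2.85 -2.36  0.25] turn [ 0.  -0.  -5.6]
```

View pics/j3.png

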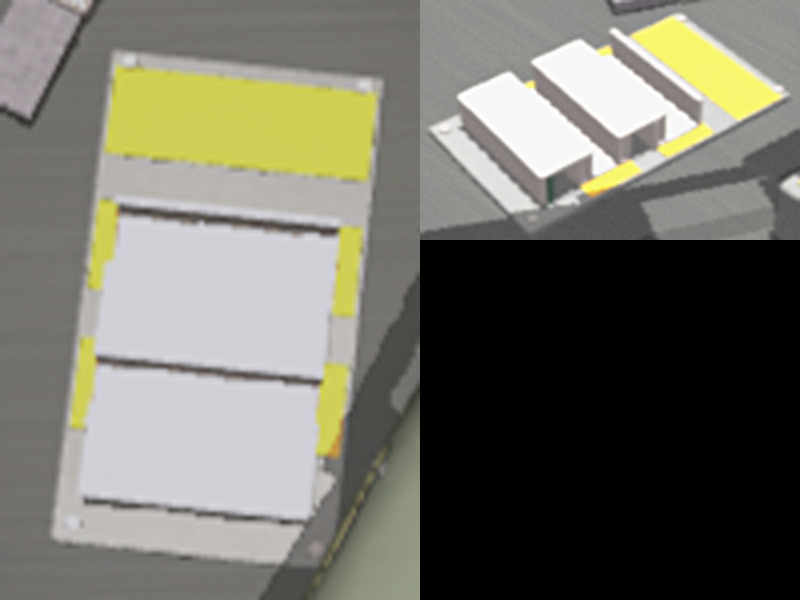

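The second open-down is hooked over the rail and first channel, level; the nest shows at (200,360) in the crop. I'll check how far the mark2 channel sits from its initial placing, using the far flange edge.

```bash
python3 -c "
from h import *
c=snap('top','t6.png'); 
A=cv2.cvtColor(cv2.imread('pics/t5.png'),cv2.COLOR_BGR2GRAY);B=cv2.cvtColor(cv2.imread('pics/t6.png'),cv2.COLOR_BGR2GRAY)
for v in (198,200,202,204,206,208): pass
for u in (285,300,315): print(u,'\n',A[192:216,u].tolist(),'\n',B[192:216,u].tolist())
print(px2w(c,300,200,.036)[:2]-px2w(c,300,201,.036)[:2])
"
```

```text
285 
 [186, 186, 186, 187, 187, 186, 198, 215, 187, 86, 90, 174, 213, 215, 214, 213, 213, 213, 213, 213, 213, 213, 213, 213] 
 [181, 181, 182, 182, 183, 182, 181, 188, 205, 193, 128, 78, 125, 190, 211, 209, 208, 208, 208, 208, 208, 208, 208, 208]
300 
 [185, 185, 185, 186, 188, 188, 188, 190, 206, 208, 160, 80, 100, 185, 217, 214, 213, 213, 213, 213, 214, 213, 213, 213] 
 [180, 180, 180, 181, 183, 184, 183, 183, 183, 194, 211, 181, 76, 90, 179, 213, 209, 208, 208, 208, 208, 208, 208, 209]
315 
 [191, 181, 184, 185, 185, 185, 185, 186, 185, 197, 214, 190, 102, 87, 140, 198, 216, 214, 213, 213, 213, 214, 213, 214] 
 [186, 176, 179, 180, 180, 180, 181, 181, 181, 181, 185, 202, 196, 136, 77, 103, 182, 212, 209, 208, 208, 208, 208, 208]
[ 2.16433918e-03 -2.58328491e-05]
```

The mark2 channel is about 3 mm short of its mark. There is time for a quick flange nudge.

```bash
python3 -c "
from h import *
to(0.615,-0.0263,0.25,82.8)"
```

```text
shift [ 6.   21.1   0.26] turn [-0.  -0.  88.9]
```

```bash
python3 -m jog '[[[1,5,0],[0,0,10],2.4],[[3,10,0],[0,0,20],2.4],[[5,15,0],[0,0,30],2.4],[[6,21,0],[0,0,40],2.4],[[6,21.1,0],[0,0,50],2.4],[[6,21.1,0],[0,0,60],2.4],[[6,21.1,0],[0,0,70],2.4],[[6,21.1,0],[0,0,80],2.4]]';python3 -m jog '[[[0,0,0],[0,0,8.9],2.4],[[0,0,0],[0,0,8.9],2.4],[[0,0,3],[0,0,8.9],2.4],[[0,0,6],[0,0,8.9],2.4],[[0,0,7],[0,0,8.9],2.4],[[0,0,7],[0,0,8.9],2.4],[[0,0,7],[0,0,8.9],2.4],[[0,0,7],[0,0,8.9],2.4]]'; python3 -c "
from h import *
snap('wrist','w10.png')
to(0.615,-0.0263,0.116,82.8)"
```

```text
t: 57.75
tool_pos: [0.6148, -0.0262, 0.2528]
tool_rot: [180.0, 0.0, 91.4]
ft_force: [-0.5, -0.3, 0.5]
finger_gap: 0.0239
finger_force: 0.0
t: 58.75
tool_pos: [0.6157, -0.0265, 0.1842]
tool_rot: [179.8, 0.0, 82.9]
ft_force: [0.0, 0.3, 0.0]
finger_gap: 0.0242
finger_force: 0.0
shift [ 0.01 -0.07  6.8 ] turn [0.1 0.  0.1]
```

View pics/w10.png

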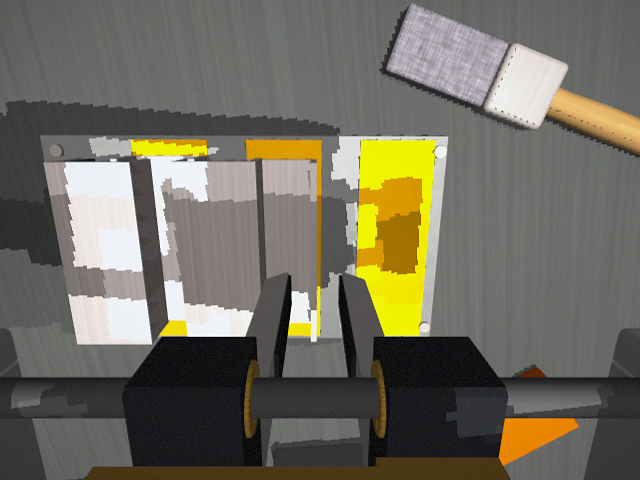

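The far flange (313,250) is between the fingertips. Down, grip, nudge.

```bash
python3 -m jog '[[[0,0,2],[0,0,0],2.4],[[0,0,4.5],[0,0,0],2.4],[[0,0,6],[0,0,0],2.4],[[0,0,6.8],[0,0,0],2.4],[[0,0,6.8],[0,0,0],0],[[0,0,6.8],[0,0,0],0],[[0,0,6.8],[0,0,0],0],[[0,0,6.8],[0,0,0],0]]';python3 -c "
from h import *
to(0.6183,-0.0263,0.116,82.8)"
```

```text
t: 59.8
tool_pos: [0.6155, -0.0265, 0.1156]
tool_rot: [179.9, 0.0, 82.9]
ft_force: [-0.0, 0.3, 1.9]
finger_gap: 0.004
finger_force: 30.0
shift [ 0.05  0.28 -0.04] turn [0.1 0.  0.1]
```

```bash
python3 -m jog '[[[0,0.1,0],[0,0,0],0],[[0,0.2,0],[0,0,0],0],[[0,0.3,0],[0,0,0],0],[[0,0.35,0],[0,0,0],0],[[0,0.35,0],[0,0,0],0],[[0,0.35,0],[0,0,0],0],[[0,0.35,0],[0,0,0],0],[[0,0.35,0],[0,0,0],0]]'; python3 -m jog '[[[0,0,0],[0,0,0],2],[[0,0,0],[0,0,0],2.4],[[0,0,0],[0,0,0],2.4],[[0,0,-4],[0,0,0],2.4],[[0,0,-8],[0,0,0],2.4],[[0,0,-13],[0,0,0],4],[[-5,0,-13],[0,0,-10],6],[[-11,0,-13],[0,0,-20],6]]';python3 -c "
from h import *
to(0.6125,-0.263,0.25,177.3)"
```

```text
t: 60.8
tool_pos: [0.6164, -0.0265, 0.1156]
tool_rot: [-179.7, 0.0, 82.9]
ft_force: [-7.6, 0.4, 10.1]
finger_gap: 0.0038
finger_force: 30.0
t: 61.8
tool_pos: [0.6054, -0.1361, 0.246]
tool_rot: [179.9, 0.1, 103.4]
ft_force: [-0.4, -0.1, 0.2]
finger_gap: 0.0506
finger_force: 0.0
shift [-12.51  -2.25  -0.39] turn [  0.1   0.2 -73.9]
```

The remaining offset is about 2 mm, which is within play. On to the isolator.

```bash
python3 -m jog '[[[-6,-1,0],[0,0,-10],6],[[-12.5,-2.2,0],[0,0,-20],6],[[-12.5,-2.2,0],[0,0,-30],6],[[-12.5,-2.2,0],[0,0,-40],6],[[-12.5,-2.2,0],[0,0,-50],6],[[-12.5,-2.2,0],[0,0,-60],6],[[-12.5,-2.2,0],[0,0,-70],6],[[-12.5,-2.2,0],[0,0,-74],6]]';python3 -c "
from h import *
c=snap('wrist');print(bot.spot_point('wrist','handle'))
snap('top');print([(l,[(d['location'],round(d['score'],2)) for d in bot.spot_point('top',l)]) for l in ('up1','down1')])
to(0.6128,-0.263,0.174,177.3)"
```

```text
t: 62.8
tool_pos: [0.6112, -0.2627, 0.2443]
tool_rot: [180.0, -0.0, 177.1]
ft_force: [1.2, 0.9, -0.5]
finger_gap: 0.0602
finger_force: 0.0
[]
[('up1', [([0.5928, -0.024, 0.0059], 0.64), ([0.5206, -0.0131, 0.0065], 0.62)]), ('down1', [([0.2724, 0.1963, -0.0019], 0.96), ([0.3683, 0.3362, 0.0013], 0.92), ([0.5579, -0.0161, 0.0112], 0.86), ([0.669, -0.0343, 0.0055], 0.6), ([0.4793, -0.0131, 0.0135], 0.58)])]
shift [-0.16 -0.02  7.04] turn [ 0.  -0.  -0.5]
```

```bash
python3 -m jog '[[[-0.1,0,3],[0,0,0],6],[[-0.1,0,6],[0,0,0],6],[[-0.1,0,7],[0,0,0],6],[[-0.1,0,7],[0,0,0],1],[[-0.1,0,7],[0,0,0],1],[[-0.1,0,7],[0,0,0],1],[[-0.1,0,7],[0,0,0],1],[[-0.1,0,7],[0,0,0],1]]' && python3 -m jog '[[[0,0,0],[0,0,9],1],[[0,0,0],[0,0,18],1],[[0,0,0],[0,0,27],1],[[0,0,0],[0,0,36],1],[[0,0,0],[0,0,45],1],[[0,0,0],[0,0,54],1],[[0,0,0],[0,0,62],1],[[0,0,0],[0,0,62],1]]'; python3 -m jog '[[[0,0,0],[0,0,2],1],[[0,0,0],[0,0,4],1],[[0,0,0],[0,0,6],1],[[0,0,0],[0,0,8],1],[[0,0,0],[0,0,10],1],[[0,0,0],[0,0,12],1],[[0,0,0],[0,0,13],1],[[0,0,0],[0,0,13],1]]'; python3 -c "
from h import *
s=bot.read_state();print(s['torque'])"
```

```text
t: 64.05
tool_pos: [0.6125, -0.2621, 0.1753]
tool_rot: [179.9, 0.0, 176.9]
ft_force: [0.3, 1.5, 2.4]
finger_gap: 0.016
finger_force: 30.0
t: 65.05
tool_pos: [0.612, -0.263, 0.1753]
tool_rot: [-180.0, 0.0, 115.0]
ft_force: [-3.5, 0.6, 2.9]
finger_gap: 0.0158
finger_force: 30.0
t: 66.05
tool_pos: [0.612, -0.2631, 0.1753]
tool_rot: [-179.9, 0.1, 102.1]
ft_force: [-3.9, -0.3, 5.0]
finger_gap: 0.0167
finger_force: 33.1
[-0.16485958  0.69136714  0.8997627 ]
```

0.9 N·m at the on stop. Release, lift, go over the plunger with fingers closed.

```bash
python3 -m jog '[[[0,0,0],[0,0,0],4],[[0,0,0],[0,0,0],6],[[0,0,-3],[0,0,0],6],[[0,0,-7],[0,0,0],6],[[1.2,-6,-7.5],[0,0,0],0],[[2.4,-12,-7.5],[0,0,0],0],[[3.6,-18,-7.5],[0,0,0],0],[[3.6,-19.2,-7.5],[0,0,0],0]]'; python3 -c "
from h import *
c=snap('top');print(bot.spot_point('top','plunger_top'))
hsv=cv2.cvtColor(c['pixels'],cv2.COLOR_RGB2HSV); red=(hsv[...,1]>150)&((hsv[...,0]<5)|(hsv[...,0]>175)); red[230:]=0
for x in blobs(c,red,.096,20): print(x)
snap('side');print(bot.spot_point('side','plunger_top'))
to(0.417,-0.268,0.2,102)"
```

```text
t: 67.05
tool_pos: [0.4137, -0.2659, 0.2483]
tool_rot: [-179.9, -0.2, 101.8]
ft_force: [0.5, 0.2, 0.6]
finger_gap: 0.0202
finger_force: 0.0
[{'location': [0.4187, -0.2682, 0.0967], 'score': 0.58}, {'location': [0.761, -0.1904, 0.003], 'score': 0.58}]
(414, 183, 21, [639.2, -254.1, 8.9, 8.5], -46.1)
(416, 198, 242, [609.1, -257.6, 65.0, 18.5], -72.3)
(522, 227, 65, [546.3, -462.0, 29.8, 10.0], 89.1)
[{'location': [0.4174, -0.2676, 0.1009], 'score': 0.95}]
shift [ 0.01 -0.15  5.03] turn [ 0.1  0.1 -0.1]
```

The handle is at -72.3°, 69.6° from off, so it is fully on. Press the plunger.

```bash
python3 -m jog '[[[0,0,2],[0,0,0],0],[[0,0,4],[0,0,0],0],[[0,0,5],[0,0,0],0],[[0,0,5.5],[0,0,0],0],[[0,0,6],[0,0,0],0],[[0,0,6.5],[0,0,0],0],[[0,0,6.8],[0,0,0],0],[[0,0,6.8],[0,0,0],0]]';  python3 -m jog '[[[0,0,0.1],[0,0,0],0],[[0,0,0.2],[0,0,0],0],[[0,0,0.3],[0,0,0],0],[[0,0,0.4],[0,0,0],0],[[0,0,0.45],[0,0,0],0],[[0,0,0.5],[0,0,0],0],[[0,0,0.5],[0,0,0],0],[[0,0,0.5],[0,0,0],0]]'
```

```text
t: 68.25
tool_pos: [0.4176, -0.267, 0.1824]
tool_rot: [179.9, 0.0, 101.9]
ft_force: [0.7, 4.6, 6.9]
finger_gap: 0.0003
finger_force: 3.1
t: 69.25
tool_pos: [0.4176, -0.267, 0.1778]
tool_rot: [179.9, 0.0, 101.9]
ft_force: [0.4, 3.6, 7.2]
finger_gap: 0.0003
finger_force: 3.7
```

```bash
python3 -m jog '[[[0,0,0.1],[0,0,0],0],[[0,0,0.15],[0,0,0],0],[[0,0,0.2],[0,0,0],0],[[0,0,0.25],[0,0,0],0],[[0,0,0.3],[0,0,0],0],[[0,0,0.35],[0,0,0],0],[[0,0,0.35],[0,0,0],0],[[0,0,0.35],[0,0,0],0]]'
```

```text
t: 70.25
tool_pos: [0.4178, -0.2671, 0.1763]
tool_rot: [179.9, 0.0, 101.9]
ft_force: [-3.7, 7.2, 20.0]
finger_gap: 0.0005
finger_force: 9.7
```

20 N at the expected stop height. Retract and check.

```bash
python3 -m jog '[[[0,0,-1],[0,0,0],0],[[0,0,-2],[0,0,0],0],[[0,0,-4],[0,0,0],0],[[0,0,-8],[0,0,0],0],[[0,0,-12],[0,0,0],0],[[0,0,-15],[0,0,0],0],[[0,0,-15],[0,0,0],0],[[0,0,-15],[0,0,0],0]]'; python3 -c "
from h import *
c=snap('top','end.png')
for n in ['top','side']:
  if n=='side': snap(n)
  for l in ['up1','down1','plunger_top','magnet','brush','spray']: print(n,l,[(d['location'],round(d['score'],2)) for d in bot.spot_point(n,l)])"
```

```text
t: 71.25
tool_pos: [0.4163, -0.267, 0.3216]
tool_rot: [-179.9, -0.1, 101.9]
ft_force: [0.6, -0.2, -0.9]
finger_gap: 0.0006
finger_force: 0.0
top up1 [([0.5158, -0.0123, 0.0046], 0.85), ([0.5952, -0.0263, 0.0047], 0.82)]
top down1 [([0.5556, -0.0148, 0.0123], 0.71), ([0.3689, 0.3359, 0.0006], 0.69), ([0.2756, 0.1929, 0.0013], 0.61)]
top plunger_top [([0.4193, -0.2695, 0.0977], 0.89)]
top magnet [([0.7614, -0.1896, 0.0006], 0.82)]
top brush [([0.7677, 0.0564, -0.0023], 0.73), ([0.5536, -0.0173, 0.0134], 0.46)]
top spray [([0.533, -0.4519, 0.0032], 0.53)]
side up1 [([0.569, -0.0202, 0.0026], 0.61), ([0.5198, -0.0118, 0.0051], 0.59), ([0.5918, -0.023, 0.0052], 0.56)]
side down1 [([0.2758, 0.1954, 0.001], 0.97), ([0.3728, 0.3292, -0.0046], 0.97), ([0.5535, -0.0176, 0.0117], 0.77)]
side plunger_top [([0.4208, -0.2697, 0.0971], 0.76)]
side magnet [([0.757, -0.1871, 0.0041], 0.93)]
side brush []
side spray [([0.5279, -0.4518, 0.0006], 0.63)]
```

View pics/end.png

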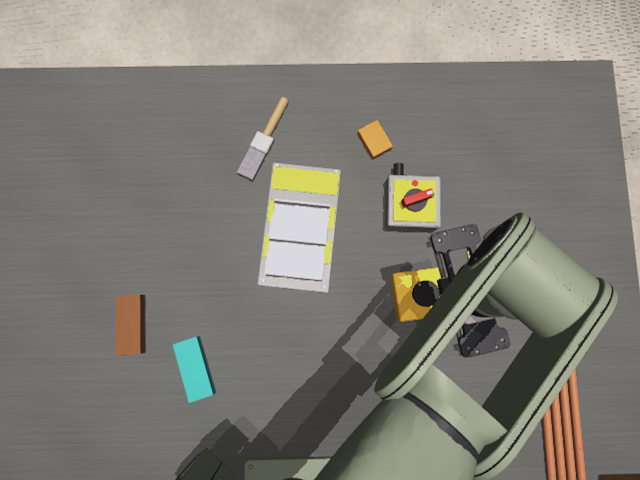

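The final picture shows all four channels nested on the jig at (297,240), the handle on at (418,199), the plunger back up, and the bystanders where they were. Handing in.

```bash
python3 -c "
from cell import bot
print(bot.close_job())"
```

```text
the job is handed in; nothing more can be done
None
```

Job handed in at about 71 s with all four channels nested (the mark2 one roughly 2 mm off centre after one shifted open-down was re-seated), the isolator fully on, the plunger pressed to its stop and back up, and the bystanders unmoved; no verdict came back.

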